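# Unhook the dipping basket and stand it in the beaker

### The arm

A 7-joint arm with a two-finger parallel gripper is mounted at the origin on a cart in front of the work surface, level with it; the furniture and walls round the work are solid. World frame = base frame: x ahead of the robot, y to its left, z up, the work surface at z = 0. Lengths are in mm, angles in rad, forces in N, time in s.
With the tool pointing down it reaches from about 350 to 900 mm from the base axis. Payload 19.9 kg.
Tool frame: the origin (TCP) lies midway between the tips of the shut fingers; the grasp point (between the pads) lies 19 mm behind it; x points along the fingers, y is the direction in which the jaws open and shut, and the axes are right-handed (so a half turn about x gives the same grasp; the last joint's range is limited). The gripper opens to 85 mm and grips with 20 to 120 N. Pads are 22 mm wide; open, the fingers measure 114 mm over their backs; the gripper's body (76 mm by 85 mm) begins 54 mm behind the grasp point. The pads swing forward as they close: fully open they stand 13 mm farther back than shut.
Start: joints at [1.21, 0.417, -0.01, 1.614, 0.005, 1.111, -0.053], TCP at [195.887, -593.489, 231.26] pointing down, gripper open.
Joint ranges: [-2.81, 2.81], [-0.39, 2.02], [-1.27, 1.25], [0.06, 2.57], [-1.19, 4.33], [0.19, 2], [-2.82, 2.82]. Speed limits (rad/s): [1.89, 1.89, 2.39, 2.39, 3.01, 3.01, 3.01].

### API

Orientations are given as a unit quaternion [w, x, y, z].
In Python, from cell import arm, vision, ticket, spot_in, outline_of, place_of gives the robot as it stands.
- The arm moves only by the tool apply_moves, never from a script. Its argument "moves" is a list of rows, each a list of 5 numbers: the gripper's target within -1 to 1 (shut at 1, half-way at 0, fully open at -1), then the shift along the tool's x, y, z in m, then the turn about the tool's x in rad. In form: [[gripper, x, y, z, turn], ...]. A call has exactly 8 rows; each row shifts and turns the commanded pose from where the row before left it, along the tool's axes as they then stand; what a row does not reach is not made up. A row lasts 1/12 s, in which the tool goes at most 41.7 mm and 7.16 degrees, less where a joint would pass 70% of its speed; a pose out of reach is approached as far as the arm can. A call is refused whole if a number of a shift passes 0.0417 or a number of a turn 0.125, either way. A call with a gripper value outside its range is refused whole. The fingers move at their own pace and stop on an object; "grip_force" is the grip in N (left out, the last holds). Time passes only in rows, so rows that do not move let the fingers close, or fill a call up. It gives the time, the measured TCP pose, the force and the opening at its end, in the units of the state.
- arm.state(): the state, without advancing time (a new reading comes with each control period).
- vision.capture(name): name is "scene" or "side" or "wrist"; returns the picture (400x640x3 uint8, blue, green, red); there is no depth.
- vision.calibration(name): a dict with "K" (3x3 intrinsics, pixels), "k1" (the pictures are not rectified: a ray, as slopes to the right and down, at radius r is drawn at 1 + k1 r^2 times it, then the intrinsics apply), "rvec" (rotation vector, rad) and "tvec" (3), from world to camera coordinates, as OpenCV has them. Camera axes: x right, y down, z forward; pixel columns grow to the right and rows downward; lengths in mm; the calibration is good to about 2 mm. A picture is of the moment at which its call begins: read the wrist's pose just before it. calibration takes no time and is no camera call; for the wrist camera it gives the pose at the moment of the call.
- ticket.finish_job(): hands the job in, once; it reports no verdict.
Trained networks look in the newest picture that a camera, given by its name, has taken for a name from the list of things; names that differ only in an ending like _2 or _b are one class to them, and where a whole thing is asked for, a point or a joint stands for the part that bears it (a point fixed in the world has none). Each returns a list of dicts, best first, with "score" (0 to 1); they miss things now and then, are a little off and sometimes report something else, mostly with a low value. They report only what shows in the picture. A call takes as long as a camera call. They do not tell look-alikes from the thing itself.
- spot_in(camera, label): "xy" ([column, row] in pixels, amid what is visible of it).
- outline_of(camera, label): "pixels" (400x640 bool, what is visible of it) and "xy" ([column, row] in pixels, amid what is visible of it).
- place_of(camera, label): "xy" ([column, row] in pixels: a listed point, or the origin of a listed thing).
The state is a dict: "time": time; "q": joint angles; "joint_vel": joint speeds; "effort": joint torques, N m; "eef_pos": TCP position; "eef_rot": TCP orientation; "force": force on the tool from outside, world axes, zero at the start; "moment": the same for the moment, N m; "gripper_width": opening from 0.0 (shut) to 1.0 (fully open).
Only numpy, scipy, OpenCV 4.12 (cv2) and the standard library are available. Lean on these libraries where they do the work, as an engineer would, in place of code of your own. Each camera call takes 0.05 s, during which the arm holds its last target.

### The job

Take the small steel dipping basket off its safety hook and stand it upright inside the glass beaker. The hook has a sprung keeper: push the hanging basket straight back against it until you feel the bar come up against the back of the hook, hold it there and lift it up past the claw, then draw it forward off the hook; do not force the hook, spill the crowns in the basket, shove the beaker or knock anything else.

Things in the scene. Friction and masses are not known exactly. Their poses are not given: they have to be found in the camera images.
- stand: Grey drip stand fixed to the bench, carrying a steel hook. Base 150 x 88 x 11 mm; post 80 mm behind the origin, 156 mm high, with a clamp boss for the hook's rod. Origin at bench level under the hook, z up, x from the hook's closed front towards the post (away from the robot within 0.35 rad; the push direction), y left. More than 25 N on the hook, any way, bends it.
- hook_floor (a point): A point fixed on the stand, 146 mm above its origin: the hook's flat floor, where the bar lies, at the hook's nominal reach. The hook head itself is not measured: its rod is clamped up to 7 mm nearer or farther along the stand's x. Head 20 mm wide in y; its front face is 20 mm before this point, the front wall of its pocket 16 mm before it; keeper lugs hang 23 mm below the floor.
- claw_end (a point): A point fixed on the stand at the nominal place of the end of the claw (real one up to 7 mm off along x, with the head). The claw runs back from the front wall over the bar: underside 12 mm, top 17 mm above the floor, end 7 mm behind hook_floor. The bar can rise only behind this end.
- hook_back (a point): A point fixed on the stand at the nominal place of the back of the hook (up to 7 mm off along x, with the head): two solid steel cheeks 21 mm above the floor, 9.6 mm behind the claw's end, so the 8 mm bar rises only when pushed back against them or to within 1.5 mm.
- keeper_tip (a point): A point fixed on the stand at the nominal place of the tip of the shut brass keeper tongue, 9 mm wide, 15 mm above the floor, face 8 mm behind hook_floor, pivot 18 mm below the floor. The hanging bar, pushed back along x, swings it between the cheeks: about 3 N when it first gives, 6 N fully open. It springs shut by itself.
- basket: Steel wire basket holding three small crowns, 0.11 to 0.18 kg, hanging on the hook. Round cup 38 mm in diameter, 36 mm high; two upright 4 mm wires at y = -19 and +19 mm rise to a blue grip, joined by the hanging bar; the hook passes between cup rim (z 36 mm) and bar (96 mm). Origin at the centre of the cup's underside, z up, x along the stand's x while it hangs.
- grip (a point): Centre of the basket's flat blue grip, 148 mm above the cup's underside. The grip is 12 mm thick along the basket's x, 46 mm wide along y, 32 mm high, and stands free above the hook: take it across the 12 mm.
- hang_bar (a point): Centre of the basket's square 8 x 8 mm hanging bar, 100 mm above the cup's underside; the bar runs along the basket's y.
- beaker: Empty loose glass beaker with a strip of tape, 73 mm in diameter at the rim, 88 mm high, about 55 mm clear inside at the bottom and 65 mm at the rim, floor 3 mm thick, 0.085 kg. Origin at the centre of its underside, z up.
- stack_model: Bystander: tan dental model on a black split plate, 66 x 76 x 64 mm. Origin at the centre of its underside.
- tray_arch_blue: Bystander: pale blue resin dental arch, 91 x 84 x 27 mm. Origin at the centre of its underside.
- monomer_bottle: Bystander: brown glass bottle with black cap, 57 mm in diameter, 122 mm high. Origin at the centre of its underside.
- powder_jar: Bystander: pink jar with white lid, 66 mm in diameter, 82 mm high. Origin at the centre of its underside.
- white_pot: Bystander: white screw pot, 48 mm in diameter, 49 mm high. Origin at the centre of its underside.
- tweezers: Bystander: steel tweezers lying flat at the front edge, 175 mm long, 6 mm high. Origin at the centre of its underside.
Not all that is in view belongs to the job. Leave any green or yellow look-alike of the basket alone.

How it is judged:
By the outcome, as a careful person would: the job done as asked, in the order asked, and still so for the second after the job is handed in, with the robot touching nothing.
It also fails if it takes over 67 s, if anything falls off the work surface, if the arm or the gripper's body presses on something with over 40 N, if the wrist force passes 120 N, or if a joint passes its speed limit or range.

## Working session

There is one attempt and no reset: what is moved stays moved. The work goes in short steps, Python scripts to look and compute and a tool call to move; the robot and the scene stay as the last step left them, time stands still between calls to the robot, and variables do not carry over. Pictures are saved under pics/ and viewed, and the job is handed in when it is done.

Besides the shell and the picture viewer there is one more tool, called after "Call:" as a command line: name --pt "numbers of a row" for each row, then --argument value for the rest. apply_moves: Moves the arm, as the interface text tells. Its arguments: {"type":"object","properties":{"moves":{"type":"array"},"grip_force":{"type":"number"}},"required":["moves"]}

```bash
ls -la; mkdir -p pics
python3 - <<'E'
from cell import arm, vision, ticket, spot_in, outline_of, place_of
import cv2
print(arm.state())
for n in ["scene","side","wrist"]:
    im=vision.capture(n); cv2.imwrite(f"pics/{n}_0.png",im)
    print(n,vision.calibration(n))
    if n!="wrist":
        for l in ["basket","grip","hang_bar","hook_floor","claw_end","hook_back","keeper_tip","beaker","stand"]:
            r=place_of(n,l); print(l,[(x['xy'],round(x['score'],2)) for x in r])
E
```

```text
total 12
drwxr-xr-x  3 agent agent 4096 Dec  7 03:09 .
drwxr-xr-x 23 root  root  4096 Dec  7 03:09 ..
drwxr-xr-x  2 agent agent 4096 Dec  7 03:09 pics
{'time': 0.0, 'q': array([ 1.21052795,  0.41795261, -0.01029384,  1.61418929,  0.00470873,
        1.11067483, -0.05301339]), 'joint_vel': array([-0.00013551, -0.00010599,  0.00077455, -0.00078664, -0.00044893,
       -0.0006332 ,  0.00100507]), 'effort': array([-6.62538218e-05, -8.64469385e+01,  6.78702425e-01, -4.34904993e+01,
        1.90272013e-02,  7.48214428e-03,  1.63365138e-05]), 'eef_pos': array([ 195.74685923, -593.18985648,  230.66728453]), 'eef_rot': array([-0.11180981, -0.69804205, -0.11263362,  0.69824747]), 'force': array([-0.95454412, -0.93126505,  0.37685761]), 'moment': array([-0.00226797, -0.00720862, -0.0286505 ]), 'gripper_width': 1.0028951868571019}
scene {'K': array([[365.35306771,   0.        , 318.798317  ],
       [  0.        , 365.35306771, 196.17658655],
       [  0.        ,   0.        ,   1.        ]]), 'k1': -0.020575132673816172, 'rvec': array([ 1.05837004, -2.03968308,  1.3245557 ]), 'tvec': array([32
[... 1112 characters left out ...]
0.78), ([418.3, 185.9], 0.71)]
hang_bar [([411.9, 196.7], 0.84), ([377.7, 212.7], 0.78), ([325.7, 221.4], 0.68), ([424.2, 218.8], 0.66)]
hook_floor [([376.1, 209.6], 0.76)]
claw_end [([372.7, 206.5], 0.59)]
hook_back [([371.0, 200.6], 0.95), ([229.7, 201.7], 0.34)]
keeper_tip [([378.0, 207.8], 0.94)]
beaker [([262.8, 262.9], 0.83), ([307.7, 187.5], 0.5)]
stand [([372.7, 231.8], 0.57)]
wrist {'K': array([[335.75688902,   0.        , 320.91104131],
       [  0.        , 335.75688902, 205.72960275],
       [  0.        ,   0.        ,   1.        ]]), 'k1': -0.03356790062504522, 'rvec': array([-2.34403735,  1.6930425 ,  0.25443603]), 'tvec': array([-624.28540722,  -38.10317779,  380.12875763])}
```

View pics/scene_0.png

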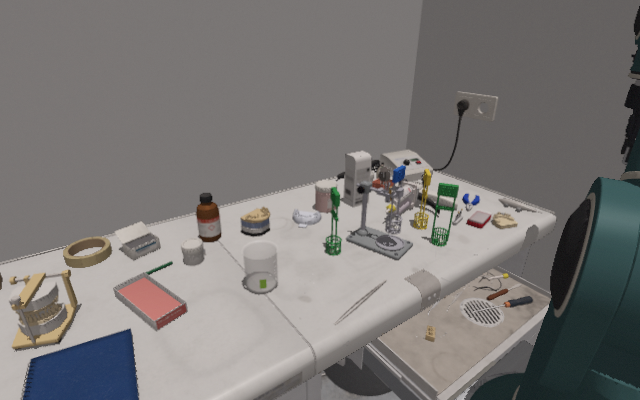

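View pics/side_0.png

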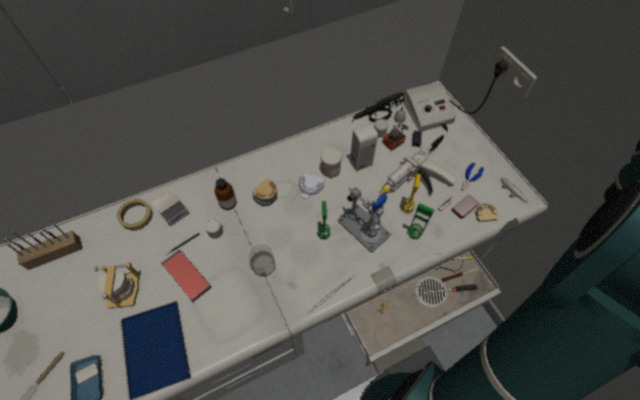

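View pics/wrist_0.png

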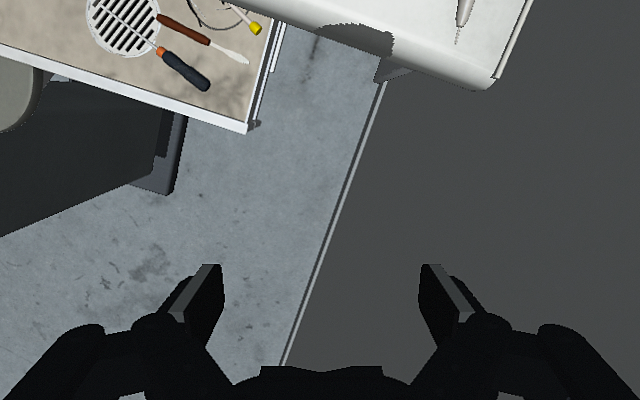

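```bash
cat > h.py <<'E'
from cell import arm, vision, ticket, spot_in, outline_of, place_of
import cv2, numpy as np
from scipy.optimize import least_squares
from scipy.spatial.transform import Rotation as R
def proj(c,P):
    P=np.atleast_2d(P).astype(float)
    X=P@cv2.Rodrigues(c['rvec'])[0].T+c['tvec']
    s=X[:,:2]/X[:,2:]; r2=(s**2).sum(1,keepdims=True); s=s*(1+c['k1']*r2)
    return s@c['K'][:2,:2].T+c['K'][:2,2]
def tri(cs,uv,x0=(600,0,100)):
    f=lambda P:np.concatenate([proj(c,P)[0]-u for c,u in zip(cs,uv)])
    r=least_squares(f,x0); return r.x, np.abs(r.fun).max()
def best(cam,l,near=None,rad=40,fn=None):
    r=(fn or place_of)(cam,l)
    if near is not None: r=[x for x in r if np.hypot(*(np.array(x['xy'])-near))<rad]
    return (np.array(r[0]['xy']),r[0]['score']) if r else None
def crop(im,u,v,w,h,k,name):
    u,v=int(u),int(v)
    y0=max(0,v-h//2);x0=max(0,u-w//2)
    cv2.imwrite(name,cv2.resize(im[y0:y0+h,x0:x0+w],None,fx=k,fy=k,interpolation=cv2.INTER_CUBIC))
    print(name,"origin",x0,y0,"scale",k)
E
python3 - <<'E'
from h import *
a=cv2.imread('pics/scene_0.png'); b=cv2.imread('pics/side_0.png')
crop(a,400,205,130,100,6,'pics/scene_crop0.png'); crop(b,375,215,130,100,6,'pics/side_crop0.png')
cs=[vision.calibration('scene'),vision.calibration('side')]
for n,p,q in [("basket",(393.4,230.4),(373.5,229.4)),("grip",(399.6,170.7),(379.1,201.2)),("bar",(397,193.9),(377.7,212.7)),("claw_end",(394.6,188.7),(372.7,206.5)),("hook_back",(388.8,187.2),(371,200.6)),("keeper",(390.1,188.9),(378,207.8)),("beaker",(261.4,287.4),(262.8,262.9)),("stand",(387.1,249),(372.7,231.8))]:
    print(n,*tri(cs,[p,q]))
E
```

```text
pics/scene_crop0.png origin 335 155 scale 6
pics/side_crop0.png origin 310 165 scale 6
basket [ 489.88446655 -176.69320786   55.80842103] 0.2119289615743014
grip [ 494.41880089 -178.46079507  208.23304773] 0.3338261125198869
bar [ 492.5323863  -178.65676385  151.04344817] 0.4292925718283982
claw_end [ 505.50163793 -176.10188167  161.29601128] 1.809248759724312
hook_back [ 528.19735256 -182.64779583  155.24635176] 1.20026111990569
keeper [ 509.80521642 -180.90073003  155.65280963] 2.9952842452476034
beaker [565.98874852 146.87292864 -18.50073749] 0.9955509724813396
stand [ 515.43905467 -194.0498172   -17.61677652] 1.2908303526021427
```

View pics/scene_crop0.png

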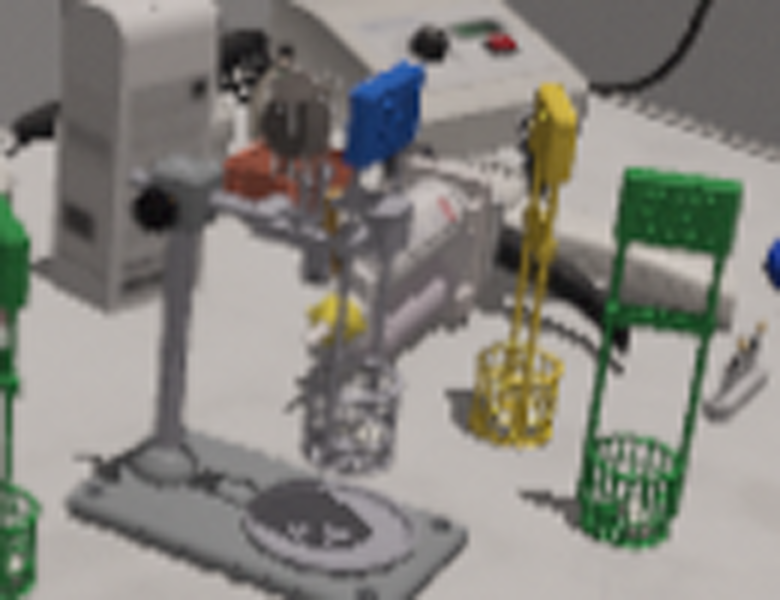

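View pics/side_crop0.png

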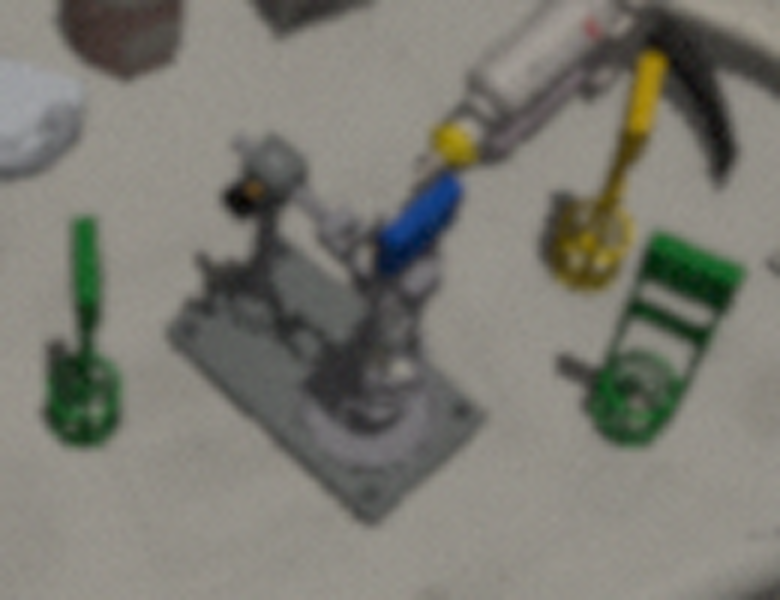

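```bash
cat >> h.py <<'E'
def onplane(c,uv,z,x0=(600,0)):
    r=least_squares(lambda p:proj(c,[p[0],p[1],z])[0]-uv,x0); return r.x
E
python3 - <<'E'
from h import *
A=vision.calibration('scene');B=vision.calibration('side')
for n,c,ps in [("scene",A,[(346.3,240),(365.8,226.7),(412.8,244.5),(401.7,255)]),("side",B,[(338,220),(372,252.5),(391,233.7)])]:
    for p in ps: print(n,onplane(c,p,11).round(1))
s=arm.state(); print(R.from_quat(s['eef_rot'][[1,2,3,0]]).as_matrix().round(3))
c=vision.calibration('wrist'); Rc=cv2.Rodrigues(c['rvec'])[0]; print('cam pos',-Rc.T@c['tvec'],'cam axes rows',Rc.round(3))
# beaker: base circle and rim
for cam in ["scene","side"]:
    vision.capture(cam)
    for r in outline_of(cam,"beaker")[:2]:
        m=r['pixels']; ys,xs=np.nonzero(m); print(cam,r['score'],r['xy'],xs.min(),xs.max(),ys.min(),ys.max())
E
```

```text
scene [ 576.5 -102.5]
scene [ 600.  -190.5]
scene [ 465.6 -226.1]
scene [ 448.9 -167.8]
side [ 583.5 -110.9]
side [ 442.5 -150.6]
side [ 470.7 -233.2]
[[-0.     0.313 -0.95 ]
 [ 0.    -0.95  -0.313]
 [-1.    -0.     0.   ]]
cam pos [ 267.01938688 -569.82894158  373.73469009] cam axes rows [[ 0.314 -0.949 -0.002]
 [-0.908 -0.301  0.292]
 [-0.278 -0.09  -0.956]]
scene 0.76 [259.5, 265.7] 241 277 240 292
side 0.75 [260.0, 255.6] 246 274 242 276
```

```bash
cat >> h.py <<'E'
def rows(target,turn,n,grip=-1,turn_n=None,s=None):
    """n equal world steps from the measured pose to target; prints tool-frame rows"""
    s=s or arm.state(); p=s['eef_pos'].copy(); M=R.from_quat(s['eef_rot'][[1,2,3,0]]).as_matrix()
    d=(np.array(target)-p)/n; out=[]
    tn=turn_n or n
    for i in range(n):
        t=M.T@d/1000; a=turn/tn if i<tn else 0
        out.append([grip]+[round(float(x),4) for x in t]+[round(a,3)])
        M=M@R.from_rotvec([a,0,0]).as_matrix()
    for r in out: print(r)
    return out
def st():
    s=arm.state(); M=R.from_quat(s['eef_rot'][[1,2,3,0]]).as_matrix()
    print('t',round(s['time'],2),'pos',s['eef_pos'].round(1),'yaw_y',round(float(np.arctan2(M[1,1],M[0,1])),4),'xax',M[:,0].round(3),'F',s['force'].round(2),'w',round(s['gripper_width'],3)); return s,M
E
python3 - <<'E'
from h import *
st(); rows((492,-178,290),-1.523,16)
E
```

```text
t 1.25 pos [ 195.9 -593.5  231.3] yaw_y -1.252 xax [-0.  0. -1.] F [-0.88 -0.73  0.07] w 0.998
[-1, -0.0037, -0.0189, -0.0257, -0.095]
[-1, -0.0037, -0.0163, -0.0274, -0.095]
[-1, -0.0037, -0.0137, -0.0288, -0.095]
[-1, -0.0037, -0.0109, -0.03, -0.095]
[-1, -0.0037, -0.008, -0.0309, -0.095]
[-1, -0.0037, -0.005, -0.0315, -0.095]
[-1, -0.0037, -0.002, -0.0318, -0.095]
[-1, -0.0037, 0.0011, -0.0319, -0.095]
[-1, -0.0037, 0.0041, -0.0316, -0.095]
[-1, -0.0037, 0.0071, -0.0311, -0.095]
[-1, -0.0037, 0.01, -0.0303, -0.095]
[-1, -0.0037, 0.0128, -0.0292, -0.095]
[-1, -0.0037, 0.0156, -0.0278, -0.095]
[-1, -0.0037, 0.0181, -0.0262, -0.095]
[-1, -0.0037, 0.0205, -0.0244, -0.095]
[-1, -0.0037, 0.0228, -0.0223, -0.095]
```

Candidates for the wanted basket in the scene view are:
- blue-gripped steel basket hanging on the hook, grip at (400,171)
- green basket at (335,196)
- green basket at (448,193)
- yellow basket at (428,176)

I choose the blue one. The close crop shows it hanging on the stand's hook.

Call:
apply_moves --pt "-1 -0.006 -0.019 -0.0257 -0.095" --pt "-1 -0.006 -0.0163 -0.0274 -0.095" --pt "-1 -0.006 -0.0137 -0.0288 -0.095" --pt "-1 -0.006 -0.011 -0.03 -0.095" --pt "-1 -0.006 -0.008 -0.031 -0.095" --pt "-1 -0.006 -0.005 -0.0315 -0.095" --pt "-1 -0.006 -0.002 -0.032 -0.095" --pt "-1 -0.006 0.001 -0.032 -0.095"

```text
time: 1.92
eef_pos: [344.7, -383.8, 279.7]
eef_rot: [-0.365, -0.606, -0.364, 0.606]
force: [0.6, -0.2, -0.5]
gripper_width: 1.001
```

Call:
apply_moves --pt "-1 -0.002 0.004 -0.0316 -0.095" --pt "-1 -0.002 0.007 -0.031 -0.095" --pt "-1 -0.002 0.01 -0.03 -0.095" --pt "-1 -0.002 0.013 -0.029 -0.095" --pt "-1 -0.002 0.0155 -0.028 -0.095" --pt "-1 -0.001 0.018 -0.026 -0.095" --pt "-1 -0.001 0.0205 -0.0245 -0.095" --pt "-1 -0.001 0.023 -0.022 -0.095"

```text
time: 2.58
eef_pos: [493.2, -177.1, 292.6]
eef_rot: [0.563, 0.427, 0.563, -0.427]
force: [0.5, -0.5, -0.7]
gripper_width: 0.999
```

Run:
```python
from h import *
st()
im=vision.capture('wrist'); cv2.imwrite('pics/wrist_1.png',im); c=vision.calibration('wrist')
import pickle; pickle.dump(c,open('w1.pkl','wb'))
for l in ["grip","hang_bar","basket","claw_end","hook_back","keeper_tip","hook_floor","stand"]:
    print(l,[(x['xy'],round(x['score'],2)) for x in place_of('wrist',l)][:3])
```

```text
t 2.58 pos [ 493.2 -177.1  292.6] yaw_y 0.2725 xax [ 0. -0. -1.] F [ 0.48 -0.48 -0.71] w 0.999
grip [([449.8, 75.2], 0.86), ([314.2, 341.9], 0.67), ([236.7, 293.9], 0.56)]
hang_bar [([323.7, 199.9], 0.94), ([247.6, 273.6], 0.85), ([317.7, 312.8], 0.65)]
basket [([316.2, 274.5], 0.95), ([404.4, 79.8], 0.91), ([263.1, 238.9], 0.69)]
claw_end [([336.5, 202.3], 0.84)]
hook_back [([353.2, 200.1], 0.74)]
keeper_tip [([329.1, 199.0], 0.71), ([338.8, 206.5], 0.58)]
hook_floor [([329.7, 198.0], 0.89)]
stand [([326.1, 170.4], 0.96)]
```

View pics/wrist_1.png

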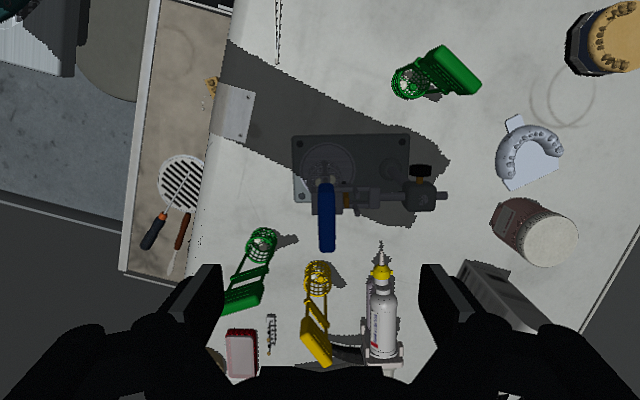

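Run:
```python
from h import *
im=cv2.imread('pics/wrist_1.png')
crop(im,365,195,160,130,5,'pics/w1c.png')
hsv=cv2.cvtColor(im,cv2.COLOR_BGR2HSV)
m=cv2.inRange(hsv,(100,120,30),(130,255,255)); m[:150]=0;m[270:]=0;m[:,:280]=0;m[:,380:]=0
ys,xs=np.nonzero(m); print(len(xs),xs.min(),xs.max(),ys.min(),ys.max())
for y in range(ys.min(),ys.max()+1,6): print(y,xs[ys==y].min(),xs[ys==y].max())
```

```text
pics/w1c.png origin 285 130 scale 5
1115 317 335 183 252
183 321 329
189 318 333
195 318 334
201 318 334
207 318 334
213 318 335
219 318 334
225 319 334
231 319 334
237 319 334
243 320 334
249 320 334
```

View pics/w1c.png

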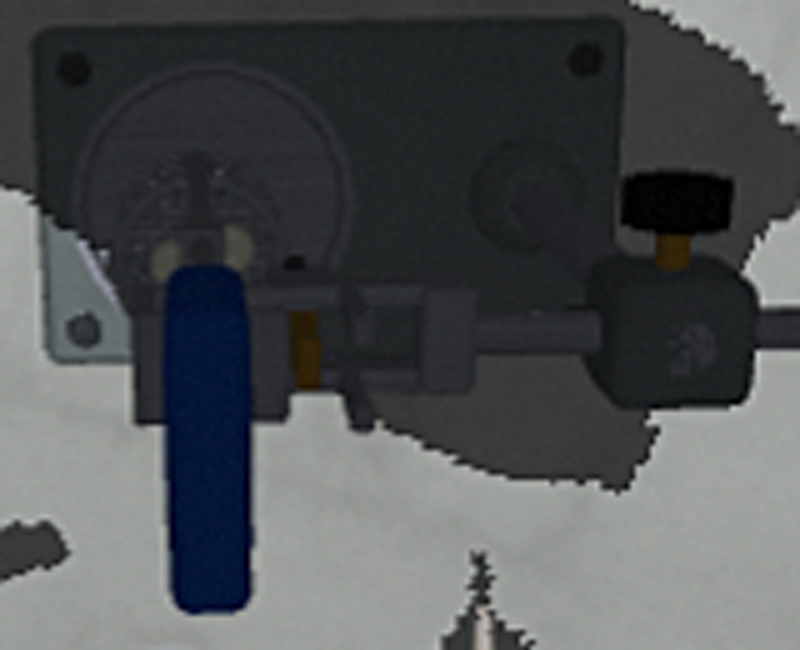

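Run:
```python
from h import *
import pickle
c=pickle.load(open('w1.pkl','rb'))
P=lambda u,v:(285+u/5,130+v/5)
a,b,d=[onplane(c,P(*p),11) for p in [(37,33),(622,18),(48,362)]]
print(a,b,d,'yaw',np.arctan2(*(b-a)[::-1]),np.linalg.norm(b-a),'yaw short',np.arctan2(*(a-d)[::-1])-np.pi/2,np.linalg.norm(a-d))
yaw=0.262
ex=np.array([np.cos(yaw),np.sin(yaw)]);ey=np.array([-ex[1],ex[0]])
def L(n,p,z):
    q=onplane(c,p,z); print(n,q.round(1),'along',(q@ex).round(1),'lat',(q@ey).round(1))
L('plate a',P(37,33),11);L('plate b',P(622,18),11);L('plate d',P(48,362),11)
L('head front',P(135,400),163);L('claw end',P(290,400),163)
L('head front side',P(135,423),163);
L('tongue L',P(293,350),161);L('tongue R',P(320,350),161);L('cheek front?',P(345,300),167);L('cheek back',P(350,385),167)
L('boss centre',P(675,330),156)
L('grip top near',(326,183),214);L('grip top far',(327,252),214)
L('grip L',(318,215),214);L('grip R',(334.5,215),214)
L('grip L top end',(318,195),214);L('grip L bot end',(320,245),214)
L('post base',P(530,190),11)
print('cam',-cv2.Rodrigues(c['rvec'])[0].T@c['tvec'])
```

```text
[ 453.19488235 -146.64320567] [ 591.84853403 -101.69182093] [ 478.184047   -228.24746251] yaw 0.3135073136085188 145.75823172041086 yaw short 0.29715686585730716 85.34467226139513
plate a [ 453.2 -146.6] along 399.7 lat -259.0
plate b [ 591.8 -101.7] along 545.3 lat -251.5
plate d [ 478.2 -228.2] along 402.7 lat -344.3
head front [ 493.2 -184.6] along 428.5 lat -306.1
claw end [ 518.5 -177.2] along 454.9 lat -305.4
head front side [ 494.3 -188.6] along 428.6 lat -310.2
tongue L [ 516.6 -169.1] along 455.2 lat -297.2
tongue R [ 521.  -167.8] along 459.8 lat -297.0
cheek front? [ 521.4 -157. ] along 462.9 lat -286.7
cheek back [ 526.7 -170.7] along 464.5 lat -301.3
boss centre [ 579.7 -148.2] along 521.6 lat -293.3
grip top near [ 493.7 -147.7] along 438.5 lat -270.6
grip top far [ 509.  -196.2] along 440.8 lat -321.4
grip L [ 494.9 -171.1] along 433.7 lat -293.5
grip R [ 505.9 -167.9] along 445.1 lat -293.2
grip L top end [ 490.8 -157.3] along 433.3 lat -279.1
grip L bot end [ 502.6 -192.4] along 435.6 lat -316.0
post base [ 584.5 -149.1] along 525.9 lat -295.4
cam [ 475.48615824 -100.01277634  435.46904194]
```

Call:
apply_moves --pt "0 0.008 0.003 -0.0005 -0.033" --pt "0 0.008 0.003 -0.0005 0" --pt "0 0.008 0.003 0 0" --pt "0 0.008 0 0 0" --pt "0 0.008 0 0 0" --pt "0 0.008 0 0 0" --pt "0 0.008 0 0 0" --pt "0 0.006 0 0 0" --grip_force 60

```text
time: 3.7
eef_pos: [500.6, -174.9, 229.2]
eef_rot: [0.569, 0.419, 0.57, -0.419]
force: [-0.0, -0.1, -0.1]
gripper_width: 0.501
```

Run:
```python
from h import *
import pickle
st()
im=vision.capture('wrist'); cv2.imwrite('pics/wrist_2.png',im); c=vision.calibration('wrist'); pickle.dump(c,open('w2.pkl','wb'))
vision.capture('scene')
```

```text
t 3.7 pos [ 500.6 -174.9  229.2] yaw_y 0.3009 xax [-0.001  0.    -1.   ] F [-0.02 -0.12 -0.05] w 0.501
```

View pics/wrist_2.png

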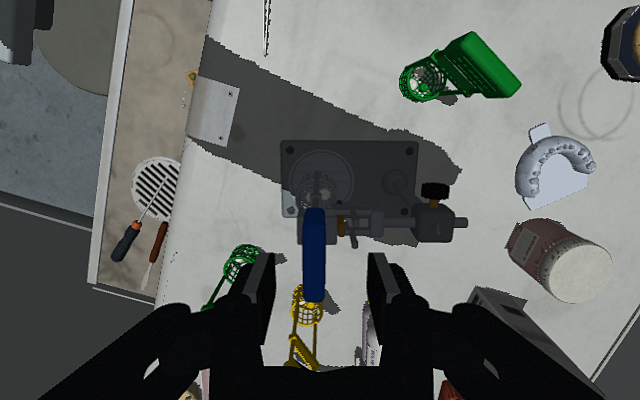

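Run:
```python
from h import *
import pickle
c=pickle.load(open('w2.pkl','rb'))
im=cv2.imread('pics/wrist_2.png')
hsv=cv2.cvtColor(im,cv2.COLOR_BGR2HSV)
m=cv2.inRange(hsv,(100,120,30),(130,255,255)); m[:190]=0;m[310:]=0;m[:,:290]=0;m[:,340:]=0
ys,xs=np.nonzero(m); print(ys.min(),ys.max())
yaw=0.305
ex=np.array([np.cos(yaw),np.sin(yaw)]);ey=np.array([-ex[1],ex[0]])
for y in range(ys.min(),ys.max()+1,10):
    a,b=xs[ys==y].min(),xs[ys==y].max()+1; q,r=[onplane(c,(u,y+.5),214) for u in(a,b)]; print(y,a,b,'along',q@ex,r@ex,'lat',(q@ey).round(1),((q+r)/2).round(1))
crop(im,365,205,160,130,5,'pics/w2c.png')
print('tcp along',np.array([500.6,-174.9])@ex,'lat',np.array([500.6,-174.9])@ey, proj(c,[500.6,-174.9,214]))
```

```text
207 306
207 317 318 along 423.38467339744886 423.87366668934345 lat -290.9 [ 491.4 -150.3]
217 304 325 along 416.9337704880881 427.29734814569787 lat -296.0 [ 491.5 -155.6]
227 302 325 along 415.8421230788677 427.29837345698303 lat -301.3 [ 492.6 -160.8]
237 302 326 along 415.735272743454 427.8022366348307 lat -306.7 [ 494.4 -165.9]
247 303 325 along 416.1335702956856 427.30085465581476 lat -312.1 [ 496.  -171.1]
257 303 325 along 416.0262964677162 427.3023198839694 lat -317.7 [ 497.6 -176.4]
267 303 325 along 415.91631448584326 427.3039416463919 lat -323.4 [ 499.3 -181.9]
277 303 325 along 415.80351937010215 427.3057254780391 lat -329.2 [ 500.9 -187.4]
287 303 324 along 415.68780019156713 426.7796005725343 lat -335.1 [ 502.4 -193.1]
297 303 324 along 415.569039653731 426.77623416931283 lat -341.1 [ 504.2 -198.9]
pics/w2c.png origin 285 140 scale 5
tcp along 424.9745081113044 lat -317.1545955138518 [[320.45347771 256.51136281]]
```

View pics/w2c.png

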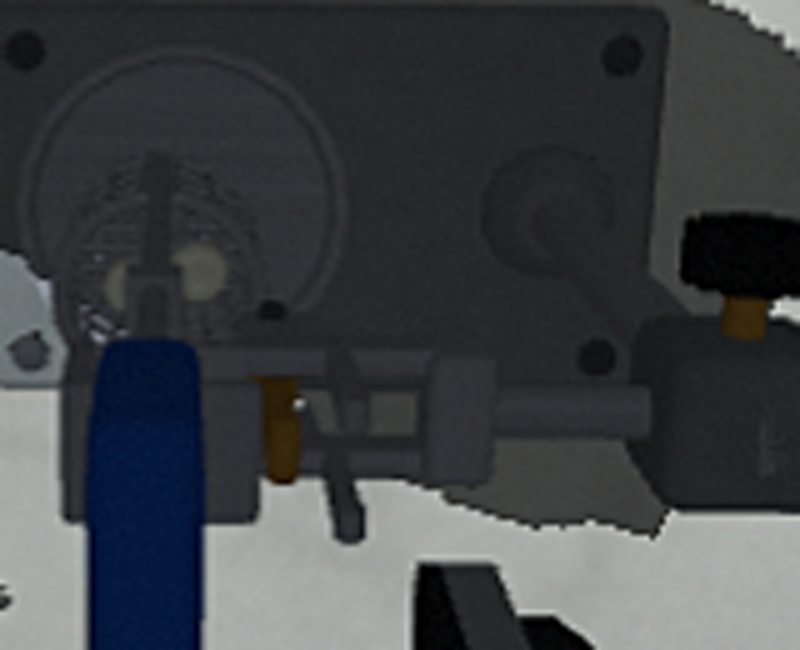

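Call:
apply_moves --pt "0 0 -0.0034 0.003 -0.006" --pt "0 0.007 0 0 0" --pt "0 0.007 0 0 0" --pt "0 0.007 0 0 0" --pt "0 0.007 0 0 0" --pt "0 0.007 0 0 0" --pt "0 0.007 0 0 0" --pt "0 0.005 0 0 0" --grip_force 60

```text
time: 4.47
eef_pos: [498.3, -178.7, 182.2]
eef_rot: [0.57, 0.418, 0.571, -0.418]
force: [0.3, -0.1, -0.3]
gripper_width: 0.502
```

Run:
```python
from h import *
import pickle
st()
im=vision.capture('wrist'); cv2.imwrite('pics/wrist_3.png',im); c=vision.calibration('wrist'); pickle.dump(c,open('w3.pkl','wb'))
a=vision.capture('scene'); b=vision.capture('side')
crop(a,400,185,130,100,6,'pics/scene_crop3.png'); crop(b,375,205,130,100,6,'pics/side_crop3.png')
```

```text
t 4.47 pos [ 498.3 -178.7  182.2] yaw_y 0.3071 xax [-0.001  0.    -1.   ] F [ 0.34 -0.12 -0.26] w 0.502
pics/scene_crop3.png origin 335 135 scale 6
pics/side_crop3.png origin 310 155 scale 6
```

View pics/wrist_3.png

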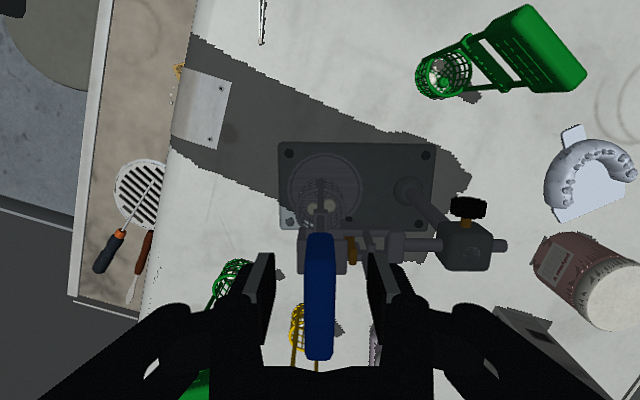

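View pics/scene_crop3.png

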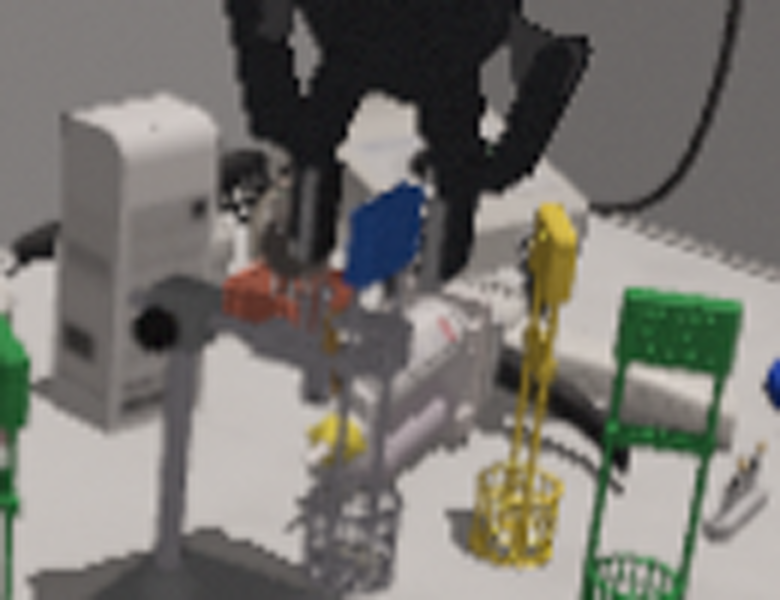

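Call:
apply_moves --pt "1 0 0 0 0" --pt "1 0 0 0 0" --pt "1 0 0 0 0" --pt "1 0 0 0 0" --pt "1 0 0 0 0" --pt "1 0 0 0 0" --pt "1 0 0 0 0" --pt "1 0 0 0 0" --grip_force 60

```text
time: 5.28
eef_pos: [498.5, -179.0, 183.7]
eef_rot: [0.571, 0.418, 0.57, -0.418]
force: [-2.2, -0.2, 6.2]
gripper_width: 0.127
```

Run:
```python
from h import *
import pickle
s,M=st(); print(s['moment'])
im=vision.capture('wrist'); cv2.imwrite('pics/wrist_4.png',im); c=vision.calibration('wrist'); pickle.dump(c,open('w4.pkl','wb'))
crop(im,340,270,200,150,4,'pics/w4c.png')
```

```text
t 5.28 pos [ 498.5 -179.   183.7] yaw_y 0.3069 xax [ 0. -0. -1.] F [-2.19 -0.24  6.18] w 0.127
[-0.03665259  0.7245119  -0.05386869]
pics/w4c.png origin 240 195 scale 4
```

View pics/w4c.png

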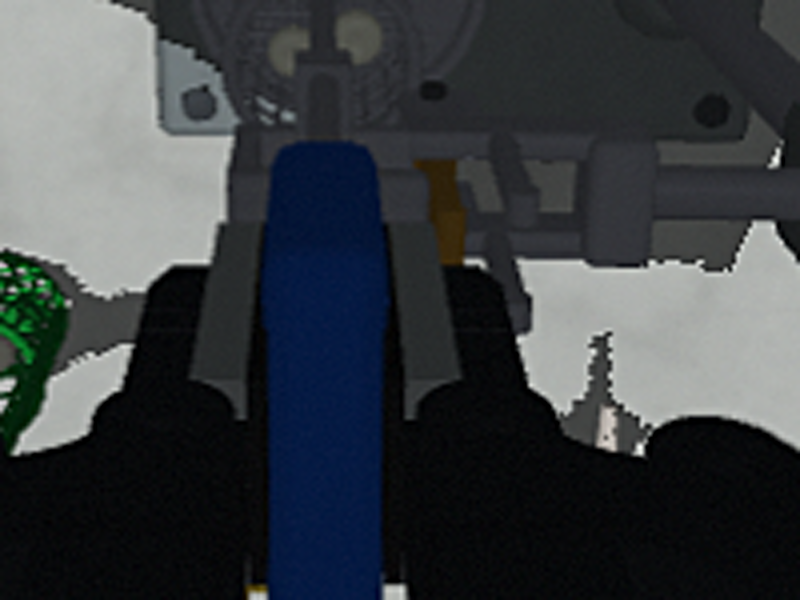

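Call:
apply_moves --pt "1 -0.0005 0 0 0" --pt "1 -0.0005 0 0 0" --pt "1 -0.0005 0 0 0" --pt "1 -0.0005 0 0 0" --pt "1 0 0 0 0" --pt "1 0 0 0 0" --pt "1 0 0 0 0" --pt "1 0 0 0 0"

```text
time: 6.0
eef_pos: [498.5, -178.8, 185.2]
eef_rot: [0.571, 0.418, 0.571, -0.418]
force: [-0.5, 0.3, -1.8]
gripper_width: 0.132
```

Run:
```python
from h import *
s,M=st(); print(s['moment'])
```

```text
t 6.0 pos [ 498.5 -178.8  185.2] yaw_y 0.307 xax [-0.  0. -1.] F [-0.49  0.28 -1.77] w 0.132
[ 0.00346771 -0.00290472 -0.00610624]
```

Call:
apply_moves --pt "1 0 0.002 0 0" --pt "1 0 0.002 0 0" --pt "1 0 0.002 0 0" --pt "1 0 0.002 0 0" --pt "1 0 0.002 0 0" --pt "1 0 0.001 0 0" --pt "1 0 0.001 0 0" --pt "1 0 0 0 0"

```text
time: 6.67
eef_pos: [509.8, -175.2, 185.2]
eef_rot: [0.57, 0.418, 0.571, -0.418]
force: [-2.7, -0.7, -0.5]
gripper_width: 0.128
```

```bash
cat >> h.py <<'E'
def fs():
    s,M=st(); f=M.T@s['force']; print('tool F x,y,z',f.round(2),'mom',s['moment'].round(3)); e=M[:2,1]; print('along',round(float(s['eef_pos'][:2]@np.array([np.cos(.307),np.sin(.307)])),2))
E
python3 - <<'E'
from h import *
fs()
E
```

```text
t 6.67 pos [ 509.8 -175.2  185.2] yaw_y 0.307 xax [-0.001  0.    -1.   ] F [-2.66 -0.74 -0.5 ] w 0.128
tool F x,y,z [ 0.5  -2.75 -0.1 ] mom [-0.14   0.778 -0.05 ]
along 433.0
```

Call:
apply_moves --pt "1 0 0.001 0 0" --pt "1 0 0.001 0 0" --pt "1 0 0.001 0 0" --pt "1 0 0.001 0 0" --pt "1 0 0 0 0" --pt "1 0 0 0 0" --pt "1 0 0 0 0" --pt "1 0 0 0 0"

```text
time: 7.33
eef_pos: [513.6, -174.0, 185.2]
eef_rot: [0.57, 0.418, 0.571, -0.418]
force: [-3.6, -1.4, -2.2]
gripper_width: 0.129
```

Run:
```python
from h import *
fs()
im=vision.capture('wrist'); crop(im,340,270,200,150,4,'pics/w5c.png')
```

```text
t 7.33 pos [ 513.6 -174.   185.2] yaw_y 0.3069 xax [-0.  0. -1.] F [-3.59 -1.4  -2.23] w 0.129
tool F x,y,z [ 2.24 -3.85  0.25] mom [-0.354  0.962 -0.038]
along 437.0
pics/w5c.png origin 240 195 scale 4
```

View pics/w5c.png

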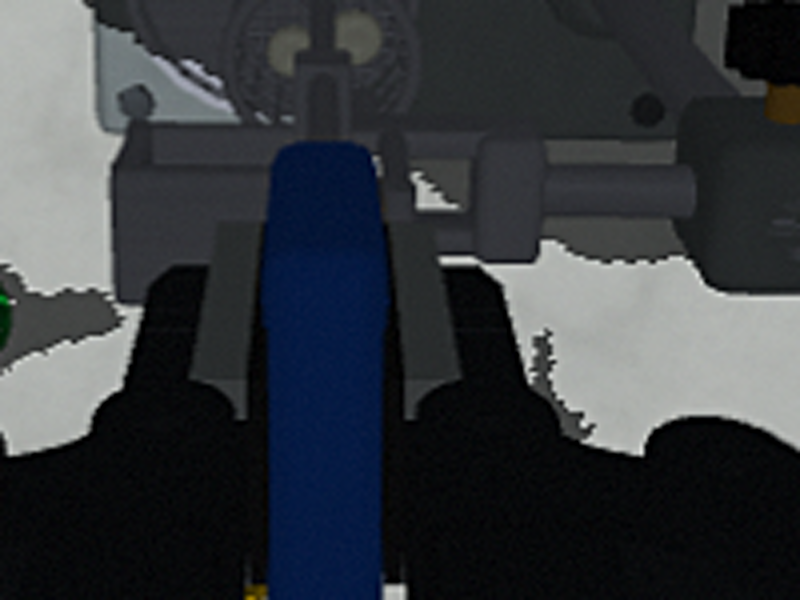

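Call:
apply_moves --pt "1 0 0.001 0 0" --pt "1 0 0.001 0 0" --pt "1 0 0.0005 0 0" --pt "1 0 0.0005 0 0" --pt "1 0 0 0 0" --pt "1 0 0 0 0" --pt "1 0 0 0 0" --pt "1 0 0 0 0"

```text
time: 8.05
eef_pos: [516.6, -173.1, 185.3]
eef_rot: [0.571, 0.418, 0.571, -0.418]
force: [-4.9, -1.6, -1.6]
gripper_width: 0.131
```

Run:
```python
from h import *
fs()
```

```text
t 8.05 pos [ 516.6 -173.1  185.3] yaw_y 0.3071 xax [-0.  0. -1.] F [-4.85 -1.57 -1.58] w 0.131
tool F x,y,z [ 1.58 -5.1   0.03] mom [-0.375  1.221 -0.018]
along 440.1
```

Call:
apply_moves --pt "1 0 0.0005 0 0" --pt "1 0 0.0005 0 0" --pt "1 0 0.0005 0 0" --pt "1 0 0.0005 0 0" --pt "1 0 0 0 0" --pt "1 0 0 0 0" --pt "1 0 0 0 0" --pt "1 0 0 0 0"

```text
time: 8.72
eef_pos: [517.7, -172.8, 185.2]
eef_rot: [0.57, 0.417, 0.571, -0.418]
force: [-10.9, -2.0, 1.9]
gripper_width: 0.132
```

Run:
```python
from h import *
fs()
im=vision.capture('wrist'); crop(im,340,270,200,150,4,'pics/w6c.png')
```

```text
t 8.72 pos [ 517.7 -172.8  185.2] yaw_y 0.3065 xax [-0.002 -0.    -1.   ] F [-10.9   -2.05   1.91] w 0.132
tool F x,y,z [ -1.89 -11.02  -1.34] mom [-0.717  2.819 -0.088]
along 441.23
pics/w6c.png origin 240 195 scale 4
```

Call:
apply_moves --pt "1 -0.001 0 0 0" --pt "1 -0.001 0 0 0" --pt "1 -0.001 0 0 0" --pt "1 -0.001 0 0 0" --pt "1 -0.001 0 0 0" --pt "1 -0.001 0 0 0" --pt "1 0 0 0 0" --pt "1 0 0 0 0"

```text
time: 9.43
eef_pos: [517.6, -172.7, 190.9]
eef_rot: [0.57, 0.417, 0.571, -0.418]
force: [-9.5, -2.8, -2.5]
gripper_width: 0.128
```

Run:
```python
from h import *
fs()
```

```text
t 9.43 pos [ 517.6 -172.7  190.9] yaw_y 0.3066 xax [-0.002  0.    -1.   ] F [-9.48 -2.75 -2.5 ] w 0.128
tool F x,y,z [ 2.52 -9.86 -0.23] mom [-0.537  2.526 -0.11 ]
along 441.18
```

View pics/w6c.png

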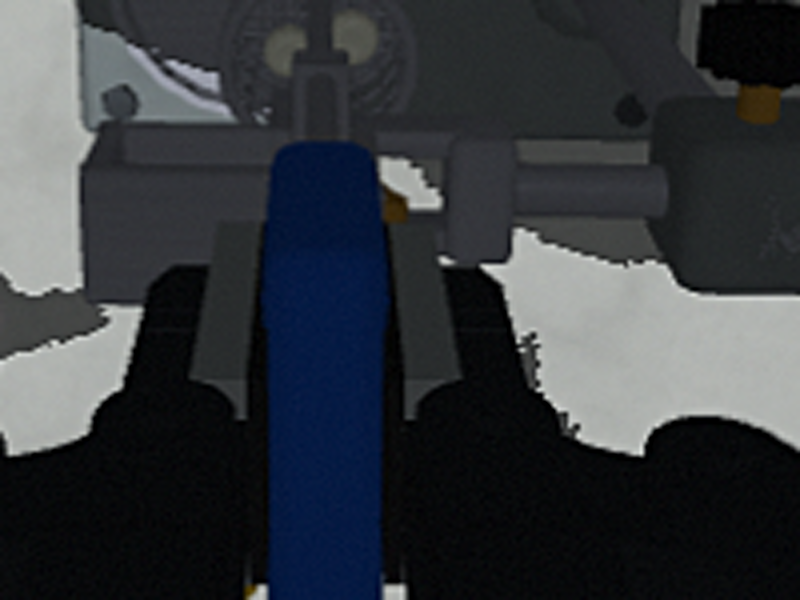

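Call:
apply_moves --pt "1 -0.001 0 0 0" --pt "1 -0.001 0 0 0" --pt "1 -0.001 0 0 0" --pt "1 -0.001 0 0 0" --pt "1 -0.001 0 0 0" --pt "1 -0.001 0 0 0" --pt "1 -0.001 0 0 0" --pt "1 0 0 0 0"

```text
time: 10.1
eef_pos: [517.6, -172.7, 198.0]
eef_rot: [0.57, 0.417, 0.571, -0.418]
force: [-10.6, -1.3, -0.1]
gripper_width: 0.13
```

Run:
```python
from h import *
fs()
```

```text
t 10.1 pos [ 517.6 -172.7  198. ] yaw_y 0.3065 xax [-0.002  0.    -1.   ] F [-10.57  -1.27  -0.12] w 0.13
tool F x,y,z [  0.14 -10.46  -1.98] mom [-0.485  2.512 -0.095]
along 441.25
```

Call:
apply_moves --pt "1 -0.001 0 0 0" --pt "1 -0.001 0 0 0" --pt "1 -0.001 0 0 0" --pt "1 -0.001 0 0 0" --pt "1 -0.001 0 0 0" --pt "1 -0.001 0 0 0" --pt "1 0 0 0 0" --pt "1 0 0 0 0"

```text
time: 10.77
eef_pos: [519.2, -172.2, 204.7]
eef_rot: [0.571, 0.418, 0.57, -0.417]
force: [-0.0, 0.0, -0.8]
gripper_width: 0.131
```

Run:
```python
from h import *
fs()
im=vision.capture('wrist'); crop(im,340,270,200,150,4,'pics/w7c.png')
im=vision.capture('scene'); crop(im,400,185,130,100,6,'pics/s7c.png')
```

```text
t 10.77 pos [ 519.2 -172.2  204.7] yaw_y 0.3074 xax [ 0.002  0.    -1.   ] F [-0.04  0.05 -0.78] w 0.131
tool F x,y,z [ 0.78 -0.03 -0.06] mom [-0.027  0.029  0.007]
along 442.88
pics/w7c.png origin 240 195 scale 4
pics/s7c.png origin 335 135 scale 6
```

View pics/w7c.png

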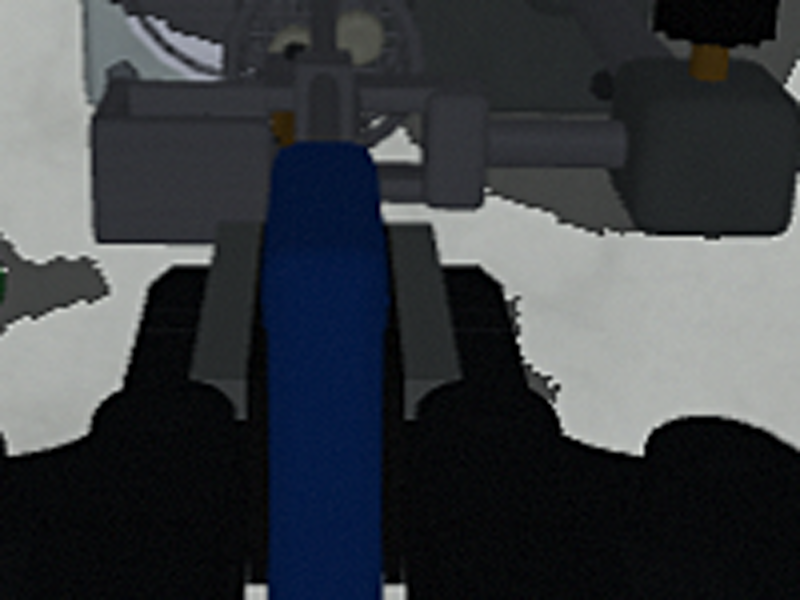

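View pics/s7c.png

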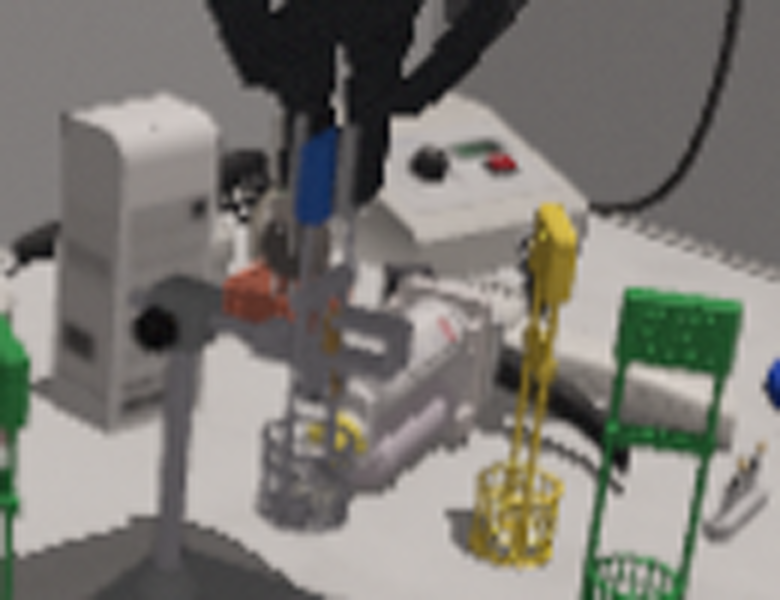

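Call:
apply_moves --pt "1 -0.002 0 0 0" --pt "1 -0.002 0 0 0" --pt "1 0 -0.003 0 0" --pt "1 0 -0.004 0 0" --pt "1 0 -0.004 0 0" --pt "1 0 -0.004 0 0" --pt "1 0 -0.003 0 0" --pt "1 0 0 0 0"

```text
time: 11.53
eef_pos: [500.6, -178.3, 208.3]
eef_rot: [0.57, 0.418, 0.57, -0.418]
force: [-0.7, 0.7, -1.6]
gripper_width: 0.131
```

Run:
```python
from h import *
fs()
```

```text
t 11.53 pos [ 500.6 -178.3  208.3] yaw_y 0.3063 xax [-0. -0. -1.] F [-0.72  0.72 -1.65] w 0.131
tool F x,y,z [ 1.65 -0.47 -0.9 ] mom [ 0.018 -0.036  0.063]
along 423.34
```

Call:
apply_moves --pt "1 0 -0.005 0 0" --pt "1 0 -0.007 0 0" --pt "1 0 -0.008 0 0" --pt "1 0 -0.008 0 0" --pt "1 0 -0.008 0 0" --pt "1 0 -0.007 0 0" --pt "1 0 -0.005 0 0" --pt "1 0 0 0 0"

```text
time: 12.2
eef_pos: [454.6, -193.0, 208.3]
eef_rot: [0.57, 0.418, 0.57, -0.418]
force: [0.2, -0.1, -1.4]
gripper_width: 0.131
```

Run:
```python
from h import *
import pickle
fs()
im=vision.capture('wrist'); cv2.imwrite('pics/w8.png',im)
a=vision.capture('scene'); b=vision.capture('side')
crop(a,400,185,130,100,6,'pics/s8c.png')
crop(a,262,268,100,80,6,'pics/beak_s.png'); crop(b,262,258,100,80,6,'pics/beak_d.png')
```

```text
t 12.2 pos [ 454.6 -193.   208.3] yaw_y 0.3061 xax [-0. -0. -1.] F [ 0.15 -0.06 -1.41] w 0.131
tool F x,y,z [1.41 0.13 0.1 ] mom [0.012 0.01  0.043]
along 375.01
pics/s8c.png origin 335 135 scale 6
pics/beak_s.png origin 212 228 scale 6
pics/beak_d.png origin 212 218 scale 6
```

View pics/s8c.png

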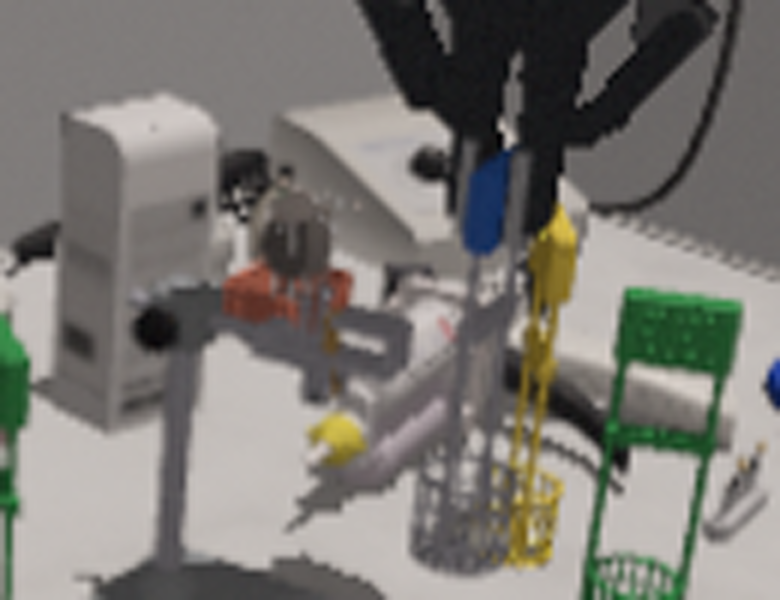

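View pics/beak_s.png

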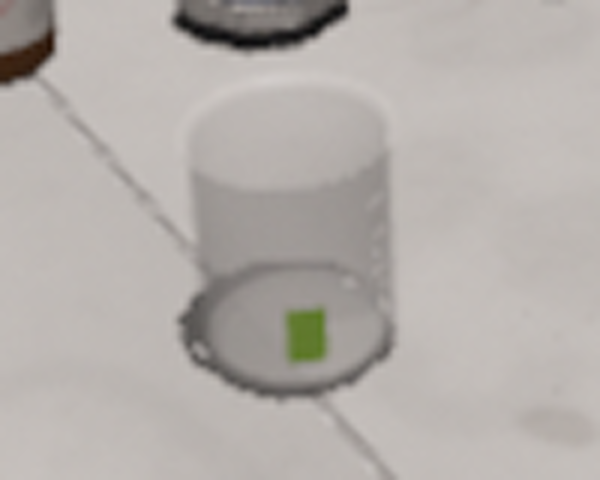

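View pics/beak_d.png

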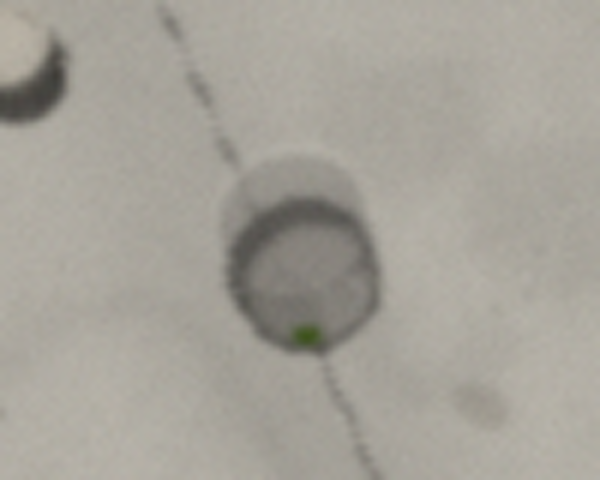

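Run:
```python
from h import *
A=vision.calibration('scene');B=vision.calibration('side')
print('rim s',onplane(A,(260.2,250.2),88),'base s',onplane(A,(259.9,283),0),'base d',onplane(B,(262.8,263.8),0))
def model(c,x,y,z,r):
    t=np.linspace(0,2*np.pi,60); return proj(c,np.c_[x+r*np.cos(t),y+r*np.sin(t),np.full(60,z)])
for c,o,n in [(A,(212,228),'s'),(B,(212,218),'d')]:
    im=cv2.imread(f'pics/beak_{n}.png')
    for x,y,col in [(592,113,(0,0,255)),]:
        for z,r in [(0,36.5),(88,36.5)]:
            p=((model(c,x,y,z,r)-o+.5)*6).astype(np.int32); cv2.polylines(im,[p],True,col,1)
            print(n,z,p.min(0),p.max(0))
```

```text
rim s [548.15970936 150.87503522] base s [558.31892153 151.58680446] base d [557.31719081 151.35093069]
s 0 [242 195] [437 310]
s 88 [227   0] [431 102]
d 0 [279 121] [425 255]
d 88 [255  40] [411 181]
```

Call:
apply_moves --pt "1 -0.007 0 0 0" --pt "1 -0.014 0 0 0" --pt "1 -0.018 0 0 0" --pt "1 -0.02 0 0 0" --pt "1 -0.02 0 0 0" --pt "1 -0.018 0 0 0" --pt "1 -0.012 0 0 0" --pt "1 -0.005 0 0 0"

```text
time: 13.02
eef_pos: [456.4, -192.3, 324.5]
eef_rot: [0.572, 0.418, 0.57, -0.417]
force: [-0.3, 1.1, -2.0]
gripper_width: 0.127
```

Run:
```python
from h import *
fs()
print(arm.state()['q'].round(2))
A=vision.calibration('scene'); print('green',onplane(A,(333.3,249.9),0))
rows((535,90,321),0,14,grip=1)
```

```text
t 13.02 pos [ 456.4 -192.3  324.5] yaw_y 0.3076 xax [ 0.002 -0.001 -1.   ] F [-0.29  1.1  -1.97] w 0.127
tool F x,y,z [ 1.97  0.05 -1.14] mom [-0.007 -0.043 -0.018]
along 376.94
[ 0.81  0.13 -0.51  1.79  0.07  1.24  0.58]
green [572.15626359 -57.89479703]
[1, 0.0002, 0.0115, -0.0175, 0.0]
[1, 0.0002, 0.0115, -0.0175, 0.0]
[1, 0.0002, 0.0115, -0.0175, 0.0]
[1, 0.0002, 0.0115, -0.0175, 0.0]
[1, 0.0002, 0.0115, -0.0175, 0.0]
[1, 0.0002, 0.0115, -0.0175, 0.0]
[1, 0.0002, 0.0115, -0.0175, 0.0]
[1, 0.0002, 0.0115, -0.0175, 0.0]
[1, 0.0002, 0.0115, -0.0175, 0.0]
[1, 0.0002, 0.0115, -0.0175, 0.0]
[1, 0.0002, 0.0115, -0.0175, 0.0]
[1, 0.0002, 0.0115, -0.0175, 0.0]
[1, 0.0002, 0.0115, -0.0175, 0.0]
[1, 0.0002, 0.0115, -0.0175, 0.0]
```

Call:
apply_moves --pt "1 0 0.004 -0.006 0" --pt "1 0 0.008 -0.012 0" --pt "1 0 0.011 -0.017 0" --pt "1 0 0.013 -0.02 0" --pt "1 0 0.014 -0.022 0" --pt "1 0 0.014 -0.022 0" --pt "1 0 0.014 -0.022 0" --pt "1 0 0.014 -0.022 0"

```text
time: 13.68
eef_pos: [499.9, -26.3, 321.5]
eef_rot: [0.57, 0.417, 0.571, -0.418]
force: [0.3, -0.8, -1.7]
gripper_width: 0.131
```

Call:
apply_moves --pt "1 0 0.014 -0.022 0" --pt "1 0 0.014 -0.022 0" --pt "1 0 0.013 -0.02 0" --pt "1 0 0.011 -0.017 0" --pt "1 0 0.009 -0.012 0" --pt "1 0 0.005 -0.006 0" --pt "1 0 0.003 -0.003 0" --pt "1 0 0 0 0"

```text
time: 14.35
eef_pos: [534.9, 90.3, 321.7]
eef_rot: [0.57, 0.417, 0.571, -0.418]
force: [-1.0, -0.3, -1.7]
gripper_width: 0.131
```

Run:
```python
from h import *
import pickle
fs()
im=vision.capture('wrist'); cv2.imwrite('pics/w9.png',im);c=vision.calibration('wrist'); pickle.dump(c,open('w9.pkl','wb'))
print(place_of('wrist','beaker')[:2],place_of('wrist','basket')[:2])
print(proj(c,[555,151,0]),proj(c,[555,151,88]))
```

```text
t 14.35 pos [534.9  90.3 321.7] yaw_y 0.3079 xax [-0.001  0.    -1.   ] F [-0.97 -0.33 -1.68] w 0.131
tool F x,y,z [ 1.68 -1.03  0.02] mom [ 0.022  0.018 -0.006]
along 537.21
[{'xy': [349.9, 118.7], 'score': 0.88}, {'xy': [460.3, 229.0], 'score': 0.59}] [{'xy': [319.0, 195.3], 'score': 0.79}, {'xy': [199.8, 360.0], 'score': 0.49}]
[[348.77243317 121.27806166]] [[355.10009102 125.19048478]]
```

View pics/w9.png

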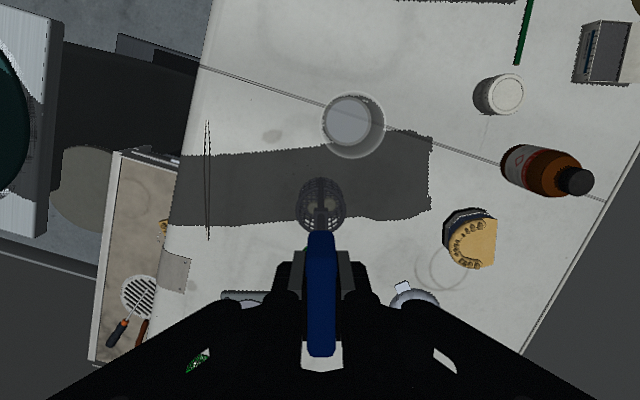

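Run:
```python
from h import *
import pickle
c=pickle.load(open('w9.pkl','rb')); im=cv2.imread('pics/w9.png')
s=arm.state(); p=s['eef_pos']; M=R.from_quat(s['eef_rot'][[1,2,3,0]]).as_matrix()
def circ(x,y,z,r):
    t=np.linspace(0,2*np.pi,80); return proj(c,np.c_[x+r*np.cos(t),y+r*np.sin(t),np.full(80,z)])
crop(im,345,165,130,150,5,'pics/w9a.png')
o=np.array([280,90]); d=cv2.imread('pics/w9a.png')
def draw(x,y,z,r,col): cv2.polylines(d,[((circ(x,y,z,r)-o+.5)*5).astype(np.int32)],True,col,1)
for z,r in [(0,33),(88,36.5)]: draw(555,151,z,r,(0,0,255))
uz=p[2]-134.5
for z in (uz,uz+36): draw(p[0],p[1],z,19,(0,255,255))
cv2.imwrite('pics/w9b.png',d)
```

```text
pics/w9a.png origin 280 90 scale 5
```

View pics/w9b.png

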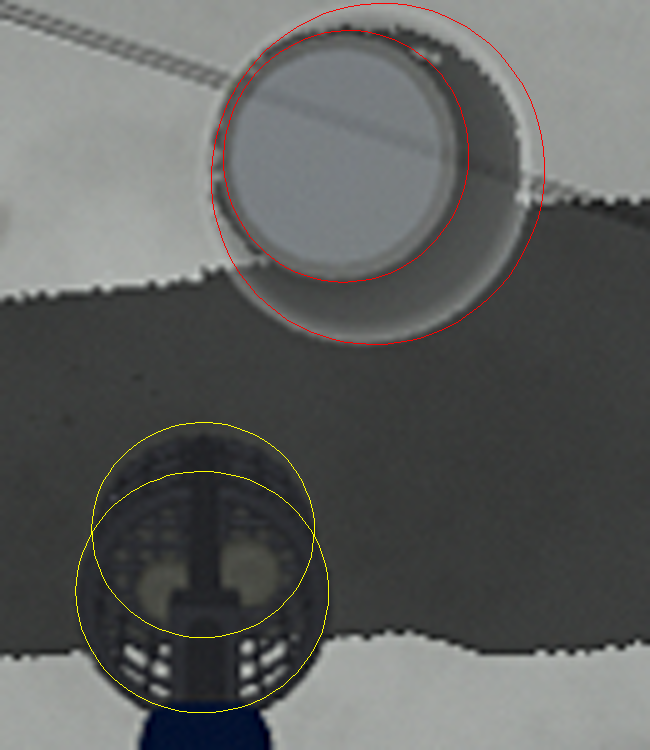

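Call:
apply_moves --pt "1 0 0.003 -0.004 0" --pt "1 0 0.005 -0.008 0" --pt "1 0 0.006 -0.009 0" --pt "1 0 0.007 -0.01 0" --pt "1 0 0.006 -0.009 0" --pt "1 0 0.005 -0.007 0" --pt "1 0 0.0035 -0.005 0" --pt "1 0 0 0 0"

```text
time: 15.17
eef_pos: [553.2, 151.7, 322.2]
eef_rot: [0.571, 0.417, 0.571, -0.417]
force: [0.0, 0.1, -1.6]
gripper_width: 0.129
```

Call:
apply_moves --pt "1 0.007 0 0 0" --pt "1 0.012 0 0 0" --pt "1 0.014 0 0 0" --pt "1 0.014 0 0 0" --pt "1 0.013 0 0 0" --pt "1 0.01 0 0 0" --pt "1 0.006 0 0 0" --pt "1 0 0 0 0"

```text
time: 15.83
eef_pos: [552.7, 149.7, 244.9]
eef_rot: [0.57, 0.417, 0.571, -0.418]
force: [0.1, -0.1, -1.5]
gripper_width: 0.126
```

Run:
```python
from h import *
import pickle
fs()
im=vision.capture('wrist'); cv2.imwrite('pics/w10.png',im);c=vision.calibration('wrist'); pickle.dump(c,open('w10.pkl','wb'))
a=vision.capture('scene'); b=vision.capture('side')
s=arm.state(); p=s['eef_pos']
def circ(c,x,y,z,r):
    t=np.linspace(0,2*np.pi,80); return proj(c,np.c_[x+r*np.cos(t),y+r*np.sin(t),np.full(80,z)])
for n,I,cc,u,v in [('w',im,c,320,210),('s',a,vision.calibration('scene'),262,245),('d',b,vision.calibration('side'),262,245)]:
    f=f'pics/n10{n}.png'; w,h,k=(160,130,5) if n=='w' else (90,90,6)
    crop(I,u,v,w,h,k,f); d=cv2.imread(f); o=np.array([u-w//2,v-h//2])
    for x,y,z,r,col in [(553,150.4,88,36.5,(0,0,255)),(553,150.4,0,33,(0,0,255)),(p[0],p[1],p[2]-134.5,19,(0,255,255)),(p[0],p[1],p[2]-98.5,19,(0,255,255))]:
        cv2.polylines(d,[((circ(cc,x,y,z,r)-o+.5)*k).astype(np.int32)],True,col,1)
    cv2.imwrite(f,d)
```

```text
t 15.83 pos [552.7 149.7 244.9] yaw_y 0.3068 xax [-0.002 -0.    -1.   ] F [ 0.06 -0.08 -1.5 ] w 0.126
tool F x,y,z [1.5  0.04 0.1 ] mom [0.04  0.041 0.052]
along 572.07
pics/n10w.png origin 240 145 scale 5
pics/n10s.png origin 217 200 scale 6
pics/n10d.png origin 217 200 scale 6
```

View pics/n10w.png

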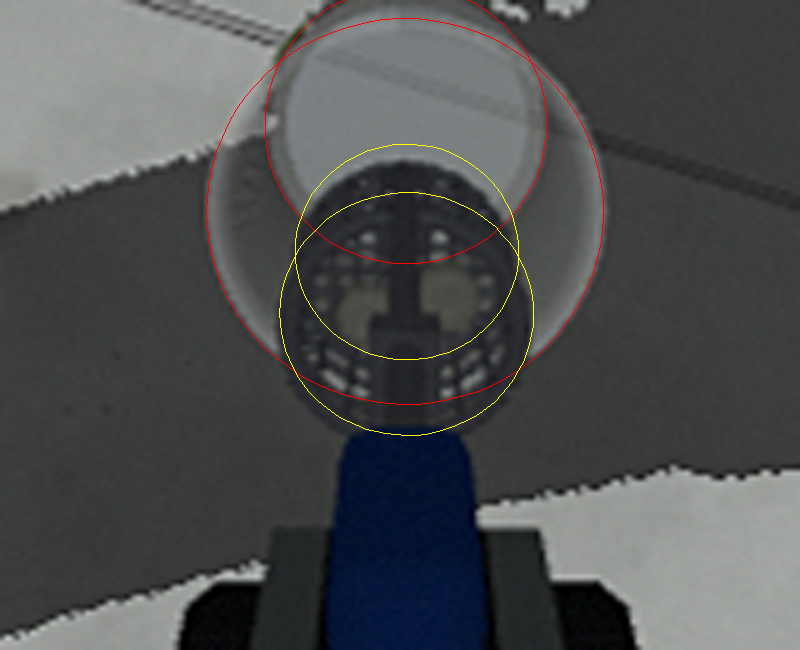

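View pics/n10s.png

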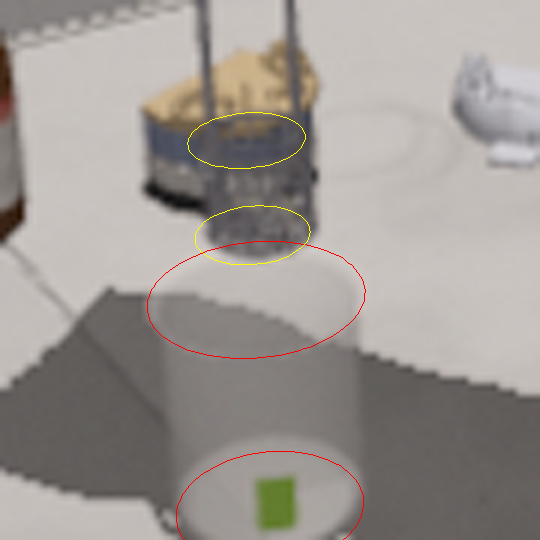

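View pics/n10d.png

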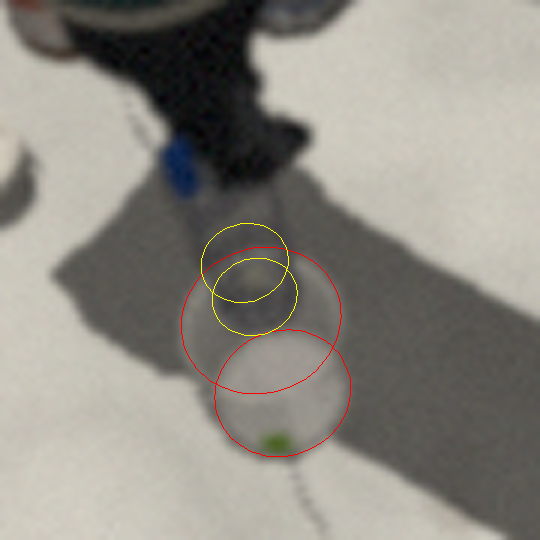

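Call:
apply_moves --pt "1 0.005 0 -0.0015 0" --pt "1 0.009 0 0 0" --pt "1 0.011 0 0 0" --pt "1 0.012 0 0 0" --pt "1 0.012 0 0 0" --pt "1 0.011 0 0 0" --pt "1 0.007 0 0 0" --pt "1 0.003 0 0 0"

```text
time: 16.65
eef_pos: [552.2, 151.4, 174.7]
eef_rot: [0.57, 0.417, 0.571, -0.418]
force: [0.8, 0.9, -1.5]
gripper_width: 0.131
```

Run:
```python
from h import *
fs()
im=vision.capture('wrist'); a=vision.capture('scene'); b=vision.capture('side')
crop(im,320,210,160,130,5,'pics/w11.png'); crop(a,262,250,100,90,7,'pics/s11.png')
```

```text
t 16.65 pos [552.2 151.4 174.7] yaw_y 0.3072 xax [-0.002 -0.    -1.   ] F [ 0.81  0.94 -1.52] w 0.131
tool F x,y,z [ 1.52  1.05 -0.65] mom [-0.039 -0.003 -0.027]
along 572.11
pics/w11.png origin 240 145 scale 5
pics/s11.png origin 212 205 scale 7
```

View pics/w11.png

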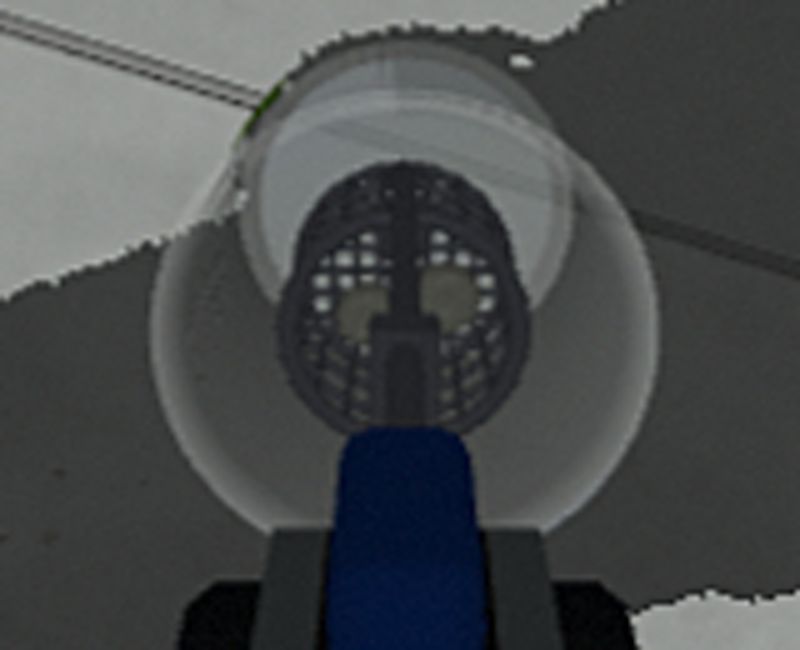

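View pics/s11.png

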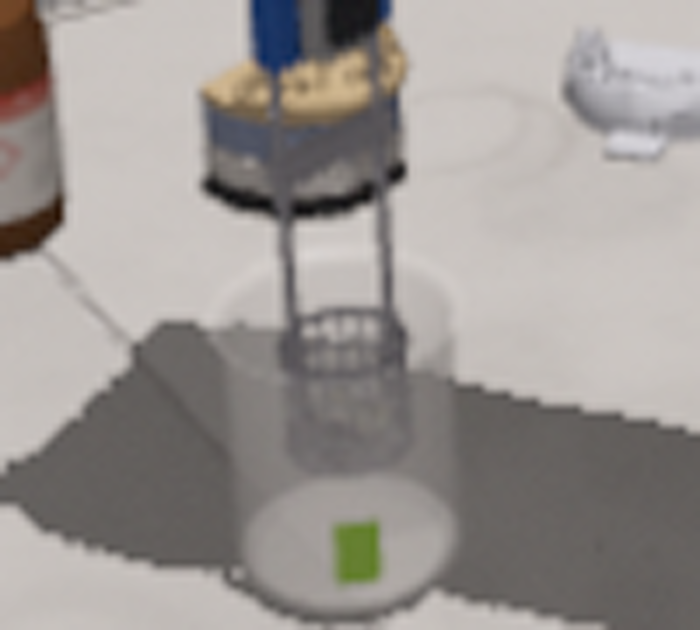

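Call:
apply_moves --pt "1 0.004 0 0 0" --pt "1 0.006 0 0 0" --pt "1 0.006 0 0 0" --pt "1 0.006 0 0 0" --pt "1 0.005 0 0 0" --pt "1 0.003 0 0 0" --pt "1 0 0 0 0" --pt "1 0 0 0 0"

```text
time: 17.47
eef_pos: [552.7, 151.5, 146.2]
eef_rot: [0.57, 0.418, 0.571, -0.418]
force: [0.4, -0.1, -2.2]
gripper_width: 0.132
```

Run:
```python
from h import *
fs()
im=vision.capture('wrist'); a=vision.capture('scene')
crop(im,320,210,160,130,5,'pics/w12.png'); crop(a,262,250,100,90,7,'pics/s12.png')
```

```text
t 17.47 pos [552.7 151.5 146.2] yaw_y 0.3071 xax [-0.  0. -1.] F [ 0.37 -0.14 -2.24] w 0.132
tool F x,y,z [2.24 0.31 0.25] mom [-0.019 -0.012  0.015]
along 572.64
pics/w12.png origin 240 145 scale 5
pics/s12.png origin 212 205 scale 7
```

View pics/w12.png

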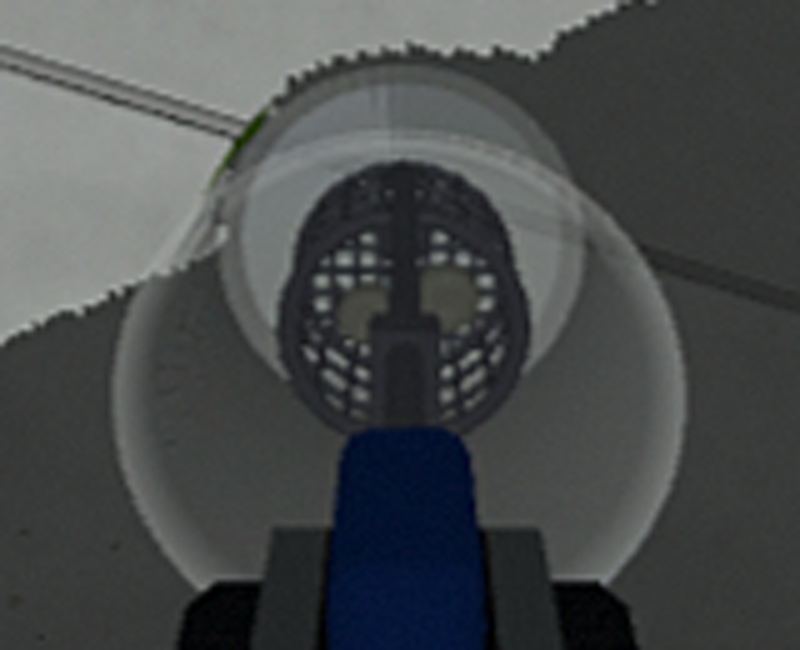

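View pics/s12.png

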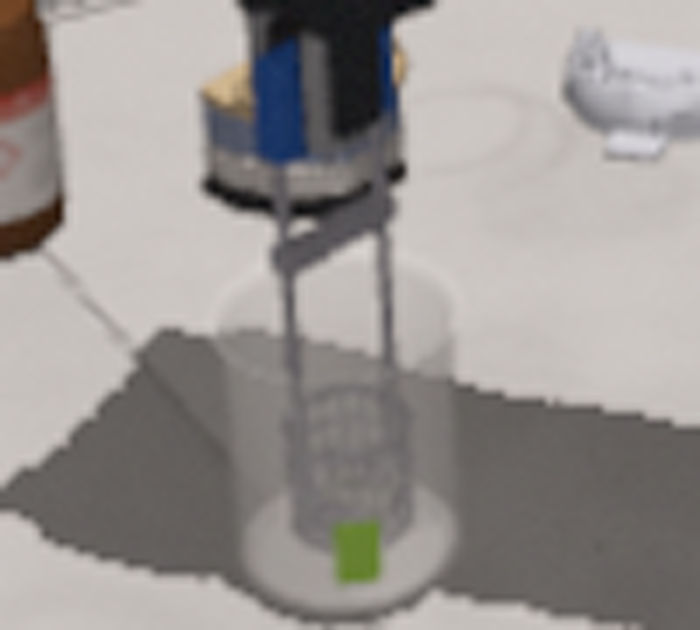

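Call:
apply_moves --pt "1 0.002 0 0 0" --pt "1 0.0015 0 0 0" --pt "1 0.001 0 0 0" --pt "1 0.001 0 0 0" --pt "1 0.001 0 0 0" --pt "1 0 0 0 0" --pt "1 0 0 0 0" --pt "1 0 0 0 0"

```text
time: 18.23
eef_pos: [552.7, 151.5, 139.8]
eef_rot: [0.571, 0.418, 0.571, -0.418]
force: [0.1, -0.1, -2.2]
gripper_width: 0.134
```

Run:
```python
from h import *
fs()
```

```text
t 18.23 pos [552.7 151.5 139.8] yaw_y 0.307 xax [-0.  0. -1.] F [ 0.12 -0.11 -2.21] w 0.134
tool F x,y,z [2.21 0.08 0.14] mom [ 0.059 -0.034 -0.012]
along 572.64
```

Call:
apply_moves --pt "1 0.0005 0 0 0" --pt "1 0.0005 0 0 0" --pt "1 0.0005 0 0 0" --pt "1 0.0005 0 0 0" --pt "1 0.0005 0 0 0" --pt "1 0 0 0 0" --pt "1 0 0 0 0" --pt "1 0 0 0 0"

```text
time: 18.9
eef_pos: [552.7, 151.5, 137.3]
eef_rot: [0.571, 0.418, 0.571, -0.418]
force: [0.6, 0.4, -1.9]
gripper_width: 0.132
```

Run:
```python
from h import *
fs()
```

```text
t 18.9 pos [552.7 151.5 137.3] yaw_y 0.3071 xax [-0.  0. -1.] F [ 0.56  0.43 -1.94] w 0.132
tool F x,y,z [ 1.94  0.66 -0.24] mom [ 0.026  0.011 -0.008]
along 572.62
```

Call:
apply_moves --pt "1 0.0005 0 0 0" --pt "1 0.0005 0 0 0" --pt "1 0.0005 0 0 0" --pt "1 0 0 0 0" --pt "1 0 0 0 0" --pt "1 0 0 0 0" --pt "1 0 0 0 0" --pt "1 0 0 0 0"

```text
time: 19.57
eef_pos: [553.3, 151.8, 137.1]
eef_rot: [0.571, 0.418, 0.57, -0.417]
force: [-3.9, -1.5, 18.5]
gripper_width: 0.127
```

Run:
```python
from h import *
fs()
```

```text
t 19.57 pos [553.3 151.8 137.1] yaw_y 0.307 xax [ 0.002  0.    -1.   ] F [-3.94 -1.54 18.52] w 0.127
tool F x,y,z [-18.53  -4.19   0.28] mom [-0.504  1.309  0.   ]
along 573.29
```

Call:
apply_moves --pt "1 -0.0006 0 0 0" --pt "1 -0.0006 0 0 0" --pt "1 0 0 0 0" --pt "1 0 0 0 0" --pt "1 0 0 0 0" --pt "1 0 0 0 0" --pt "1 0 0 0 0" --pt "1 0 0 0 0"

```text
time: 20.23
eef_pos: [552.8, 151.5, 137.1]
eef_rot: [0.571, 0.418, 0.571, -0.418]
force: [-0.4, -0.7, 5.8]
gripper_width: 0.131
```

Run:
```python
from h import *
fs()
im=vision.capture('wrist'); a=vision.capture('scene')
crop(im,320,210,160,130,5,'pics/w13.png'); crop(a,262,250,100,90,7,'pics/s13.png')
```

```text
t 20.23 pos [552.8 151.5 137.1] yaw_y 0.307 xax [ 0.  0. -1.] F [-0.41 -0.7   5.8 ] w 0.131
tool F x,y,z [-5.8  -0.6   0.55] mom [-0.109  0.246  0.011]
along 572.74
pics/w13.png origin 240 145 scale 5
pics/s13.png origin 212 205 scale 7
```

View pics/w13.png

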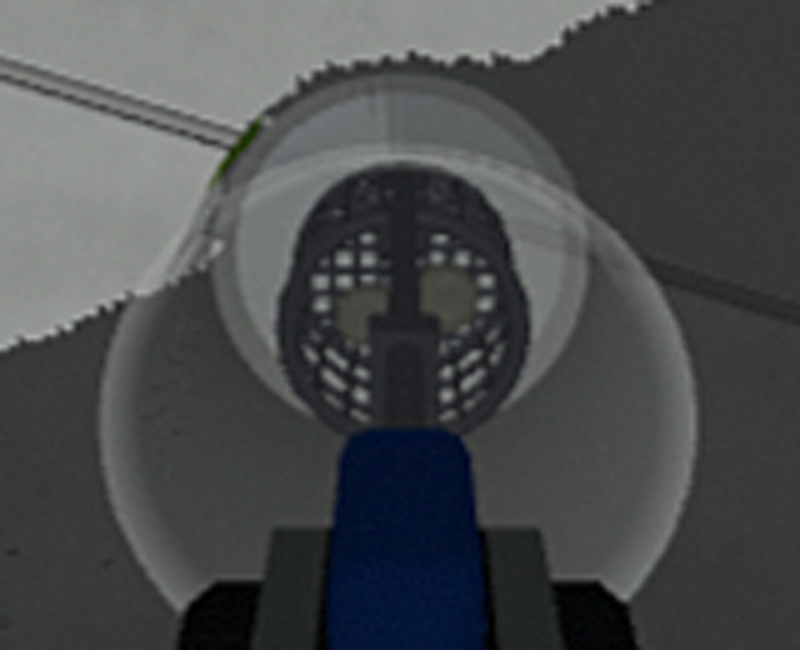

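View pics/s13.png

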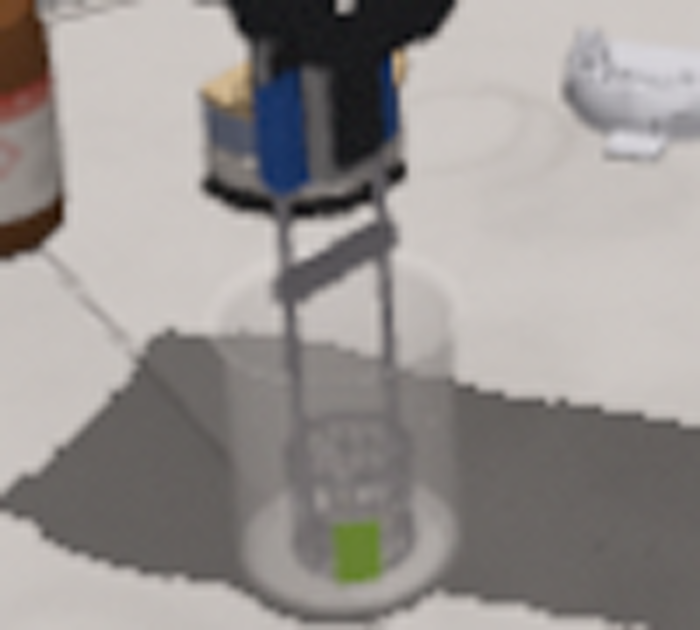

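Call:
apply_moves --pt "1 -0.0003 0 0 0" --pt "1 0 0 0 0" --pt "0.7 0 0 0 0" --pt "0.6 0 0 0 0" --pt "0.5 0 0 0 0" --pt "0.3 0 0 0 0" --pt "0.1 0 0 0 0" --pt "-0.1 0 0 0 0"

```text
time: 21.0
eef_pos: [552.7, 151.5, 137.3]
eef_rot: [0.571, 0.418, 0.571, -0.418]
force: [0.5, 0.6, 0.9]
gripper_width: 0.542
```

Run:
```python
from h import *
fs()
im=vision.capture('wrist'); a=vision.capture('scene')
cv2.imwrite('pics/w14.png',im); crop(a,262,250,100,90,7,'pics/s14.png')
```

```text
t 21.0 pos [552.7 151.5 137.3] yaw_y 0.307 xax [-0.  0. -1.] F [0.53 0.59 0.91] w 0.542
tool F x,y,z [-0.91  0.68 -0.4 ] mom [0.047 0.009 0.037]
along 572.62
pics/s14.png origin 212 205 scale 7
```

View pics/w14.png

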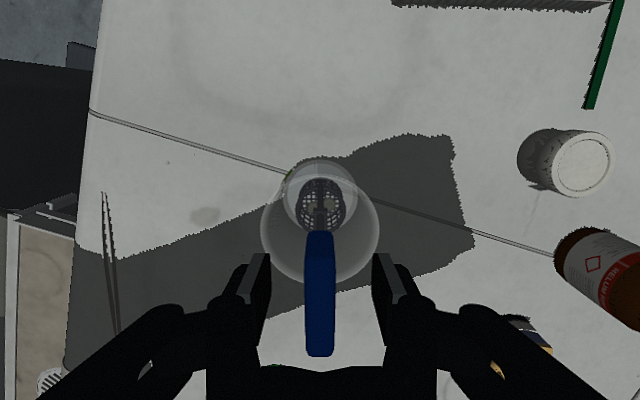

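View pics/s14.png

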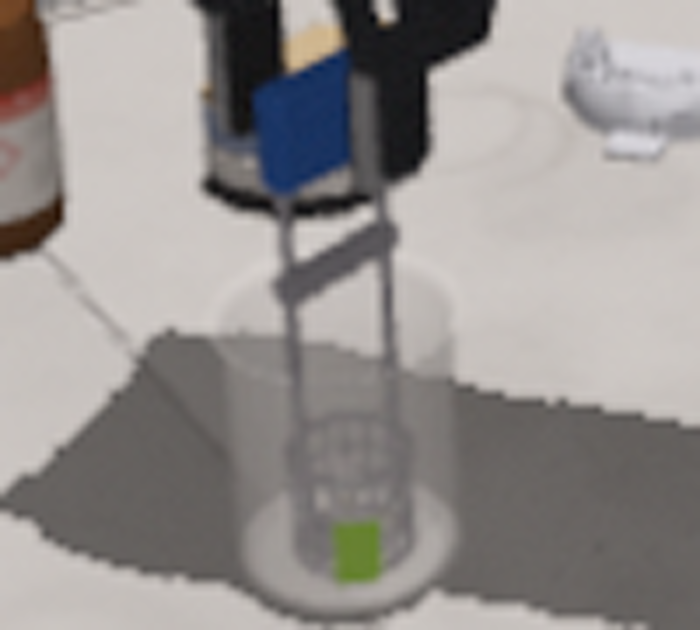

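The wrist view shows the basket released and standing upright. The grip at (320,293) is clear of both fingers, which are at (267,290) and (375,290), so I can retract straight up.

Call:
apply_moves --pt "-0.1 -0.004 0 0 0" --pt "-0.1 -0.008 0 0 0" --pt "-0.1 -0.015 0 0 0" --pt "-0.1 -0.02 0 0 0" --pt "-0.1 -0.025 0 0 0" --pt "-0.1 -0.025 0 0 0" --pt "-0.1 -0.025 0 0 0" --pt "-0.1 -0.015 0 0 0"

```text
time: 21.77
eef_pos: [553.1, 152.0, 277.7]
eef_rot: [0.571, 0.418, 0.57, -0.417]
force: [-0.5, -0.4, 0.3]
gripper_width: 0.551
```

Call:
apply_moves --pt "-0.1 -0.015 0 0 0" --pt "-0.1 0 0 0.02 0" --pt "-0.1 0 0 0.03 0" --pt "-0.1 0 0 0.03 0" --pt "-0.1 0 0 0.02 0" --pt "-0.1 0 0 0 0" --pt "-0.1 0 0 0 0" --pt "-0.1 0 0 0 0"

```text
time: 22.43
eef_pos: [582.7, 57.0, 289.8]
eef_rot: [0.571, 0.418, 0.571, -0.417]
force: [0.2, 0.1, -0.0]
gripper_width: 0.552
```

Run:
```python
from h import *
fs()
im=vision.capture('wrist'); a=vision.capture('scene'); b=vision.capture('side')
cv2.imwrite('pics/w15.png',im); cv2.imwrite('pics/s15full.png',a); crop(a,262,240,100,90,7,'pics/s15.png'); crop(b,262,235,110,90,7,'pics/d15.png'); crop(a,400,195,130,100,6,'pics/h15.png')
```

```text
t 22.43 pos [582.7  57.  289.8] yaw_y 0.3077 xax [ 0.  0. -1.] F [ 0.23  0.15 -0.01] w 0.552
tool F x,y,z [ 0.01  0.26 -0.07] mom [-0.067  0.014 -0.047]
along 572.7
pics/s15.png origin 212 195 scale 7
pics/d15.png origin 207 190 scale 7
pics/h15.png origin 335 145 scale 6
```

View pics/s15.png

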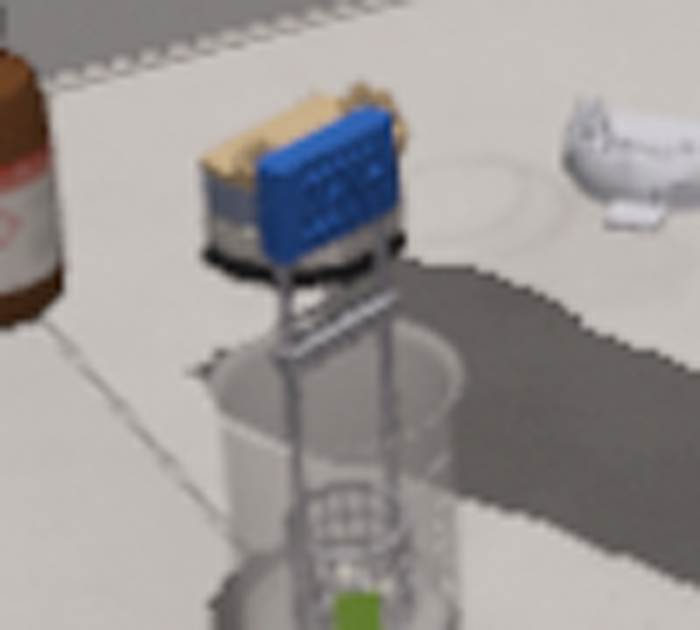

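View pics/w15.png

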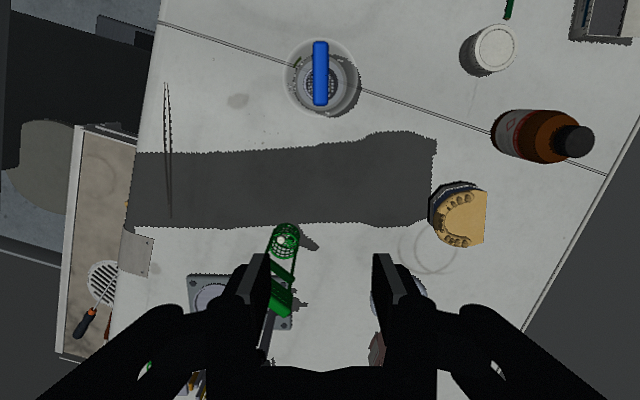

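View pics/s15full.png

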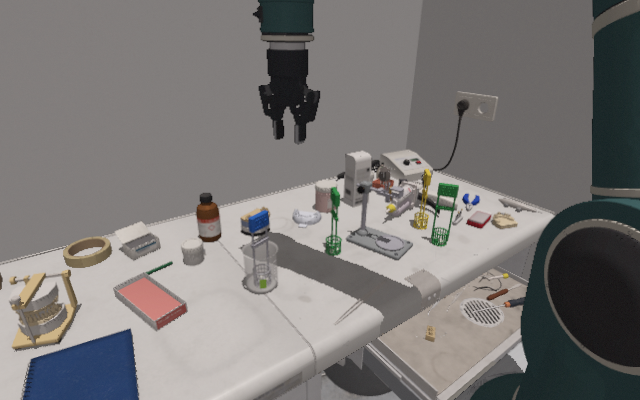

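View pics/h15.png

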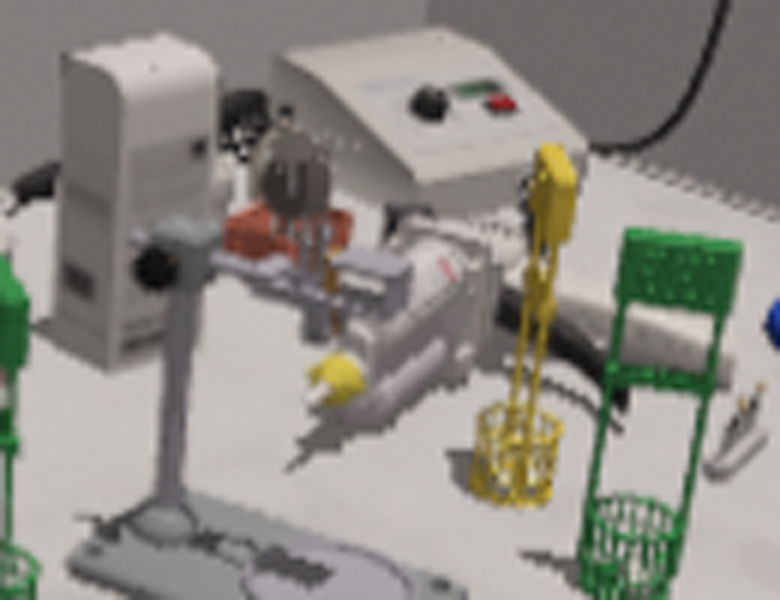

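The scene view shows the basket upright in the unmoved beaker at (260,270). The hook is empty with its keeper shut, nothing else has been disturbed, and the robot is clear.

Run:
```python
from h import *
print(ticket.finish_job()); st()
```

```text
the job is handed in; nothing more can be done
None
the job is handed in; nothing more can be done
```

The blue-gripped steel basket is off the hook and standing upright in the glass beaker; I handed the job in at about 22.6 s.

- **Taking it off:** I gripped it across the 12 mm grip and pushed it straight back. The keeper gave at about 3 N, rising to 5 N. The bar then came up against the back of the hook, at about 11 N in total. I held it there while lifting it past the claw, drew it forward off the hook, and carried it over at height.
- **Forces:** No reading on the hook passed about 11 N, against the 25 N limit. Setting down peaked higher than I meant: the basket pressed on the beaker floor with about 18.5 N for a moment, and I eased it off before releasing.
- **Last checks:** The basket stands upright in the beaker, and the beaker showed no visible shift. The keeper is shut and the hook looks unchanged. The look-alikes and bystanders in view look untouched. The gripper is clear, with about 0 N on it.
- **What I couldn't confirm:** I only ever clearly saw two of the three crowns, because the third was hidden behind the bar. I saw no crown lying on the bench.
- **Disagreements:** The first position estimates from the fixed cameras differed from the wrist camera's by up to about 7 mm. I went by the close wrist views and the force readings.

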